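# Put the washed sample jars up to dry and sort their caps and scoops

## Task

Finish the washing-up on the lab bench: hang every empty jar that lies on the dark mat mouth down on its own upright peg of the drying rack, fully down so that its rim rests on the rack's plate. Put all loose caps into the squarish tub and lay all scoops flat in the long shallow tray. Leave everything else on the bench, the capped full jar included, where it stands.

Things in the scene. Friction and masses are not known exactly. Their poses are not given: they have to be found in the camera images.
- jar0: empty white plastic jar, no cap, starting on its side on the dark mat, mouth roughly towards the robot; may be absent. 120 mm long: square body 50 x 50 x 100 mm (walls 3 mm, closed end), round neck 42 mm across, 20 mm long, clear opening 34 mm; inside depth 117 mm; 90 g. Origin: on its axis, 60 mm from either end. x axis: from closed end to mouth; y, z square to the flat sides
- jar0_mouth (a point): centre of the mouth of jar0: on its axis at the rim, 60 mm from the origin along its x axis
- jar1: empty white plastic jar, no cap, starting on its side on the dark mat, mouth roughly towards the robot; may be absent. 120 mm long: square body 50 x 50 x 100 mm (walls 3 mm, closed end), round neck 42 mm across, 20 mm long, clear opening 34 mm; inside depth 117 mm; 90 g. Origin: on its axis, 60 mm from either end. x axis: from closed end to mouth; y, z square to the flat sides
- jar1_mouth (a point): centre of the mouth of jar1: on its axis at the rim, 60 mm from the origin along its x axis
- jar2: empty white plastic jar, no cap, starting on its side on the dark mat, mouth roughly towards the robot; may be absent. 120 mm long: square body 50 x 50 x 100 mm (walls 3 mm, closed end), round neck 42 mm across, 20 mm long, clear opening 34 mm; inside depth 117 mm; 90 g. Origin: on its axis, 60 mm from either end. x axis: from closed end to mouth; y, z square to the flat sides
- jar2_mouth (a point): centre of the mouth of jar2: on its axis at the rim, 60 mm from the origin along its x axis
- cap0: round white plastic screw cap, 52 mm across, 18 mm high, lying flat on the bench in front of the robot; may be absent. Origin: centre of its underside, z axis up
- cap1: round white plastic screw cap, 52 mm across, 18 mm high, lying flat on the bench in front of the robot; may be absent. Origin: centre of its underside, z axis up
- cap2: round white plastic screw cap, 52 mm across, 18 mm high, lying flat on the bench in front of the robot; may be absent. Origin: centre of its underside, z axis up
- scoop0: metal sampling scoop lying flat on the bench, 150 mm long; may be absent. Straight handle 14 mm wide and 16 mm high from x = -75 to +20 mm, open scoop 30 mm wide and 14 mm high from +20 to +75 mm. Origin: middle of its length at the underside (its centre of mass is within 10 mm), x axis from handle to scoop, z axis up
- scoop1: metal sampling scoop lying flat on the bench, 150 mm long; may be absent. Straight handle 14 mm wide and 16 mm high from x = -75 to +20 mm, open scoop 30 mm wide and 14 mm high from +20 to +75 mm. Origin: middle of its length at the underside (its centre of mass is within 10 mm), x axis from handle to scoop, z axis up
- rack: fixed drying rack: white plastic base plate 90 mm (x) x 260 mm (y) x 15 mm with three upright steel pegs in a row along its y axis, 95 mm apart. Origin: centre of the plate's underside; z up, +x roughly away from the robot
- peg0 (a point): foot of drying peg 0, on the plate's top face (15 mm above the bench). Peg 20 mm in diameter, 75 mm high above this point, its top 9 mm tapered to 10 mm; axes as the rack's
- peg1 (a point): foot of drying peg 1, on the plate's top face (15 mm above the bench). Peg 20 mm in diameter, 75 mm high above this point, its top 9 mm tapered to 10 mm; axes as the rack's
- peg2 (a point): foot of drying peg 2, on the plate's top face (15 mm above the bench). Peg 20 mm in diameter, 75 mm high above this point, its top 9 mm tapered to 10 mm; axes as the rack's
- tray: fixed long shallow open blue plastic tray, for scoops: 190 mm (x) x 90 mm (y) x 40 mm high outside, walls and floor 4 mm. Origin: centre of its underside, z up
- tub: fixed squarish deeper open blue plastic tub, for caps: 120 mm (x) x 110 mm (y) x 60 mm high outside, walls and floor 4 mm. Origin: centre of its underside, z up
- mat: fixed dark rubber mat, 110 mm (x) x 360 mm (y) x 4 mm, under the jars. Origin: centre of its underside
- slidebox: bystander, to be left alone: grey plastic slide box with a dark band, 75 x 55 x 28 mm. Origin: centre of its underside
- beaker: bystander, to be left alone: glass beaker, 72 mm across, 90 mm high. Origin: centre of its underside
- fulljar: bystander, to be left alone: a full jar with its cap on, standing upright: 50 x 50 mm, 124 mm high; not to be hung up. Origin: centre of its underside
- timer: bystander, to be left alone: white bench timer, 70 x 70 x 22 mm. Origin: centre of its underside
- tuberack: bystander, to be left alone: white rack of small tubes, 100 x 60 x 50 mm. Origin: centre of its underside
Things that resemble listed ones, but are neither listed nor needed, are in the scene too. What is shaped like the jar1 but blue or yellow is not meant.

How it is judged:
By the outcome, as a careful person would: the job done as asked, in the order asked, and still so for the second after the job is handed in, with the robot touching nothing.
Of jar0, jar1, jar2 only 2 to 3 are there at a start; the rules pass over those that are not, and their reading is None.
Of cap0, cap1, cap2, scoop0, scoop1 only 4 to 5 are there at a start; the rules pass over those that are not, and their reading is None.
At some moment in a run one of jar0, jar1, jar2, cap0, cap1, cap2, scoop0, scoop1 may be knocked a few centimetres aside while the robot is not near it.
It also fails if it takes over 210 s, if anything falls off the work surface, if the arm or the gripper's body presses on something with over 40 N, if the wrist force passes 120 N, or if a joint passes its speed limit or range.

## Robot

A 7-joint arm with a two-finger parallel gripper is mounted at the origin on the work surface. World frame = base frame: x ahead of the robot, y to its left, z up, the work surface at z = 0. Lengths are in m, angles in degrees, forces in N, time in s.
With the tool pointing down it reaches from about 0.35 to 0.9 m from the base axis. Payload 8.1 kg.
Tool frame: the origin (TCP) lies on the centre line of the jaws, within the pads' length; the fingertips stand 8 mm ahead of it and the grasp point (between the pads) lies 11 mm behind it; z points along the fingers, y is the direction in which the jaws open and shut (so a half turn about z gives the same grasp; the last joint's range is limited). The gripper opens to 92 mm and grips with 3 to 60 N. Pads are 19 mm wide; open, the fingers measure 130 mm over their backs; the gripper's body (75 mm by 190 mm) begins 47 mm behind the grasp point.
Start: joints at [59.668, 24.895, 1.432, 90.138, -0.665, 64.973, -4.303], TCP at [0.259, -0.569, 0.235] pointing down, gripper open.
Joint ranges: [-149.89, 149.89], [-25.12, 119.58], [-72.63, 75.52], [4.76, 147.25], [-75.54, 255.54], [6.69, 114.76], [-157.13, 157.13]. Speed limits (degrees/s): [127.2, 127.2, 172.46, 172.46, 180, 180, 180].

## Interface

Orientations are given as [roll, pitch, yaw] about the fixed x, y, z axes, in that order (R = Rz(yaw) Ry(pitch) Rx(roll)).
In Python, from bench import env, optics, job gives the robot as it stands. The module is installed in compiled form; this text tells all that it offers.
- The arm moves only by the shell command python3 -m handwheel 'ROWS' [OPENING] [FORCE]. ROWS is JSON, a list of rows, each an object with "dp": the shift along the tool's x, y, z in units of 4 cm (1.0 is 4 cm), a list of three; "turn": the turn about the tool's z in units of 8 degrees (1.0 is 8 degrees). A call has exactly 8 rows; each row shifts and turns the pose as measured when the row begins, along the tool's axes as they then stand; what a row does not reach is not made up. A row lasts 1/8 s, in which the tool goes at most 62.5 mm and 10.7 degrees, less where a joint would pass 70% of its speed; a pose out of reach is approached as far as the arm can. A call with a number of a shift or a turn outside -1 to 1 is refused whole. A call with a gripper value outside its range is refused whole. OPENING is the gripper command: -1 is shut, 1 is fully open, values between are in proportion, set as the call begins (- or left out, the last holds). The fingers move at their own pace and stop on an object; FORCE is the grip in N (left out, the last holds). Time passes only in rows, so rows that do not move let the fingers close, or fill a call up. It gives the time, the measured TCP pose, the force and the opening at its end, in the units of the state.
- env.get_state(): the state, without advancing time (a new reading comes with each control period).
- optics.capture(name): name is "side" or "top"; returns a dict with "image" (480x640x3 uint8, red, green, blue), "depth" (480x640 float32, m along the optical axis (not along the pixel's ray), 0 where there is no reading), "fx", "fy", "cx", "cy" (pixels), "k1" (the pictures are not rectified: a ray, as slopes to the right and down, at radius r is drawn at 1 + k1 r^2 times it, then the intrinsics apply), "xyz" and "rotation" of the camera in the world. Camera axes: x right, y up, looking along -z (the intrinsics and any distortion apply to the point x, -y, -z); pixel columns grow to the right and rows downward; lengths in m; the calibration is good to about 2 mm. A picture is of the moment at which its call begins.
- job.finish_job(): hands the job in, once; it reports no verdict.
Trained networks look in a picture, given as the dict that the camera call returned (one of the last four; its "shot" number tells which), for a name from the list of things; names that differ only in an ending like _2 or _b are one class to them, and where a whole thing is asked for, a point or a joint stands for the part that bears it (a point fixed in the world has none). Each returns a list of dicts, best first, with "conf" (0 to 1); they miss things now and then, are a little off and sometimes report something else, mostly with a low value. They report only what shows in the picture. A call takes as long as a camera call. They do not tell look-alikes from the thing itself.
- optics.outline_of(query, picture): "pixels" (480x640 bool, what is visible of it) and "at" ([column, row] in pixels, amid what is visible of it).
The state is a dict: "t": time; "joints": joint angles; "qd": joint speeds; "tau": joint torques, N m; "eef_pos": TCP position; "tool_rot": TCP orientation; "contact_force": force on the tool from outside, world axes, zero at the start; "wrist_torque": the same for the moment, N m; "gripper_width": finger opening in m.
Only numpy, scipy, OpenCV 4.12 (cv2) and the standard library are available. Lean on these libraries where they do the work, as an engineer would, in place of code of your own. Each camera call takes 0.05 s, during which the arm holds its last target.

## Working session

There is one attempt and no reset: what is moved stays moved. The work goes in short steps, Python scripts to look and compute and a shell command to move; the robot and the scene stay as the last step left them, time stands still between calls to the robot, and variables do not carry over. Pictures are saved under pics/ and viewed, and the job is handed in when it is done.

```bash
ls; mkdir -p pics; python3 - <<'E'
from bench import env, optics, job
import cv2
print(env.get_state())
for n in ("side","top"):
    p=optics.capture(n)
    print(n,{k:p[k] for k in p if k not in("image","depth")})
    cv2.imwrite(f"pics/{n}0.png",p["image"][:,:,::-1])
E
```

```text
pics
{'t': 0.0, 'joints': array([59.66736095, 24.93421287,  1.43082232, 90.19023661, -0.66732247,
       64.97209767, -4.30174872]), 'qd': array([ 0.00282123, -0.03059009, -0.02424299,  0.04439697, -0.02539865,
        0.00235063,  0.00157241]), 'tau': array([ 7.74530308e-04, -6.67851305e+01,  9.84709673e-01, -3.14457500e+01,
       -6.07560785e-02,  4.28892660e-02,  1.28191700e-04]), 'eef_pos': array([ 0.25848203, -0.56849241,  0.23396155]), 'tool_rot': array([-1.79911939e+02,  5.54751831e-03,  2.44501302e+01]), 'contact_force': array([0.40169829, 0.48373241, 0.48333417]), 'wrist_torque': array([-0.0175236 , -0.05107512, -0.0175375 ]), 'gripper_width': 0.09180709329791595}
side {'fx': 565.2549191572432, 'fy': 565.2549191572432, 'cx': 319.5434066732762, 'cy': 240.00327073371164, 'k1': -0.09504540704833847, 'xyz': array([0.30768005, 1.07024912, 0.72441981]), 'rotation': array([  57.93318031,    0.53493527, -170.15973938]), 'shot': 1}
top {'fx': 552.9357350257945, 'fy': 552.9357350257945, 'cx': 316.5414454703936, 'cy': 230.07864412028215, 'k1': -0.06323962913204209, 'xyz': array([ 0.36660924, -0.00853046,  1.2540802 ]), 'rotation': array([  6.19533176,   0.50426436, -90.79394705]), 'shot': 2}
```

View pics/top0.png

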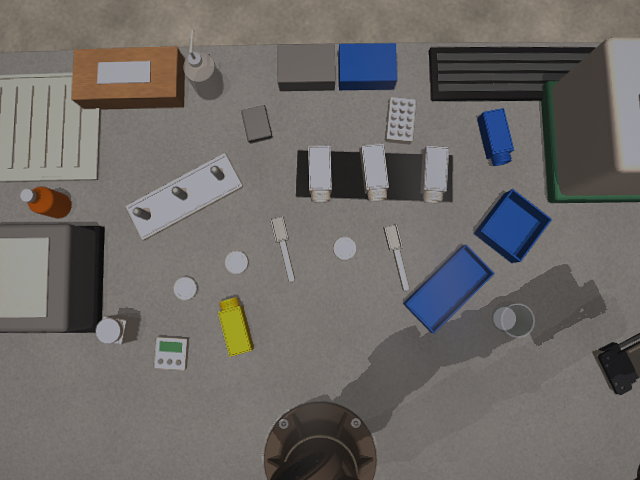

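View pics/side0.png

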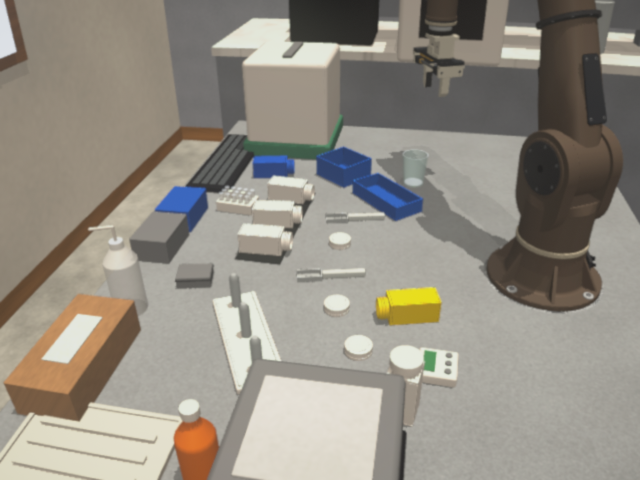

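Everything needed is in view. Next I measure poses from masks, depth and calibration.

```bash
cat > h.py <<'E'
from bench import env, optics, job
import numpy as np, cv2
from scipy.spatial.transform import Rotation as R
def cloud(p):
    v,u=np.mgrid[0:480,0:640]
    K=np.array([[p["fx"],0,p["cx"]],[0,p["fy"],p["cy"]],[0,0,1.]])
    uv=np.stack([u.ravel(),v.ravel()],1).astype(np.float64)
    s=cv2.undistortPoints(uv[:,None],K,np.array([p["k1"],0,0,0.]))[:,0]
    d=p["depth"].ravel()
    c=np.stack([s[:,0]*d,-s[:,1]*d,-d],1)
    w=c@R.from_euler("xyz",p["rotation"],degrees=True).as_matrix().T+p["xyz"]
    w[d==0]=np.nan
    return w.reshape(480,640,3)
def project(p,X):
    c=(np.atleast_2d(X)-p["xyz"])@R.from_euler("xyz",p["rotation"],degrees=True).as_matrix()
    a=c[:,0]/-c[:,2]; b=-c[:,1]/-c[:,2]; f=1+p["k1"]*(a*a+b*b)
    return np.stack([p["cx"]+p["fx"]*a*f,p["cy"]+p["fy"]*b*f],1)
def rect(P):
    (cx,cy),(w,h),a=cv2.minAreaRect((P[:,:2]*1000).astype(np.float32))
    if w<h: w,h,a=h,w,a+90
    return np.array([cx,cy])/1000,(round(w,1),round(h,1)),(a+90)%180-90
def plan(x,y,z,yaw):
    s=env.get_state(); cy=s["tool_rot"][2]; d=np.array([x,y,z])-s["eef_pos"]
    t=(yaw-cy+90)%180-90
    def ax(yw):
        c,n=np.cos(np.radians(yw)),np.sin(np.radians(yw)); return np.array([c*d[0]+n*d[1],n*d[0]-c*d[1],-d[2]])/.04
    print("t",round(s["t"],2),"turn(+yaw deg)",round(t,1),"=> tool turn units",round(-t/8,2),"| alt",round(-(t-np.sign(t)*180)/8,2),"j7",round(s["joints"][6],1))
    print("dp units at current yaw",ax(cy).round(2),"at final yaw",ax(cy+t).round(2))
E
cat > look.py <<'E'
from h import *
import sys
p=optics.capture("top"); W=cloud(p)
for q in sys.argv[1:]:
    for o in optics.outline_of(q,p):
        m=o["pixels"]; P=W[m]; P=P[~np.isnan(P[:,0])]
        if len(P)<20: continue
        zt=np.percentile(P[:,2],90); T=P[P[:,2]>max(zt-.008,.002)]
        if len(T)<10: continue
        c,s,a=rect(T)
        print(q,round(o["conf"],2),"at",np.round(o["at"]),"z",zt.round(3),"n",m.sum(),"rect",c.round(4),s,round(a,1),"med",np.median(T[:,:2],0).round(4))
E
python3 look.py jar0 cap0 scoop0 rack tray tub mat fulljar
```

```text
jar0 0.86 at [231. 325.] z 0.054 n 1418 rect [0.2914 0.1846] (119.4, 51.6) 15.0 med [0.2836 0.1828]
jar0 0.78 at [374. 175.] z 0.057 n 1346 rect [ 0.6276 -0.131 ] (120.6, 50.9) 5.2 med [ 0.6335 -0.1309]
jar0 0.76 at [318. 171.] z 0.057 n 1274 rect [ 0.6261 -0.0081] (120.5, 49.9) 0.8 med [ 0.6324 -0.0077]
jar0 0.75 at [434. 172.] z 0.057 n 1445 rect [ 0.6213 -0.2657] (121.1, 51.0) -5.8 med [ 0.6258 -0.2648]
jar0 0.74 at [497. 134.] z 0.053 n 1490 rect [ 0.7067 -0.4123] (119.2, 50.7) 10.2 med [ 0.7133 -0.4109]
jar0 0.51 at [182. 195.] z 0.023 n 4525 rect [0.5834 0.3035] (259.7, 90.9) -62.1 med [0.5818 0.2994]
cap0 0.87 at [239. 259.] z 0.021 n 435 rect [0.4318 0.1822] (51.1, 47.9) 62.6 med [0.4315 0.1818]
cap0 0.77 at [187. 286.] z 0.022 n 423 rect [0.3749 0.2961] (49.1, 47.8) -0.6 med [0.375  0.2957]
cap0 0.57 at [344. 245.] z 0.021 n 391 rect [ 0.4587 -0.0616] (48.0, 47.7) -45.7 med [ 0.4593 -0.0609]
scoop0 0.96 at [284. 241.] z 0.019 n 592 rect [0.4571 0.0752] (146.0, 30.2) 12.5 med [0.4446 0.07  ]
scoop0 0.8 at [396. 248.] z 0.018 n 650 rect [ 0.436  -0.1804] (144.3, 31.3) 11.1 med [ 0.4263 -0.1852]
rack 0.83 at [184. 199.] z 0.022 n 4606 rect [0.5835 0.3036] (259.6, 91.2) -62.2 med [0.581  0.3008]
tray 0.66 at [184. 286.] z 0.022 n 439 rect [0.375  0.2972] (50.0, 49.2) 89.6 med [0.3751 0.2966]
tray 0.59 at [448. 288.] z 0.039 n 3794 rect [ 0.3667 -0.2901] (192.1, 92.1) -46.9 med [ 0.3678 -0.2947]
tub 0.94 at [512. 229.] z 0.058 n 3155 rect [ 0.5012 -0.4355] (120.7, 110.5) -38.9 med [ 0.4998 -0.4346]
mat 0.82 at [361. 175.] z 0.008 n 3913 rect [ 0.626  -0.1336] (358.7, 111.4) 87.8 med [ 0.6242 -0.1039]
fulljar 0.66 at [120. 333.] z 0.127 n 1063 rect [0.2892 0.4284] (49.3, 47.4) -87.9 med [0.2901 0.4285]
fulljar 0.43 at [256. 123.] z 0.032 n 820 rect [0.748  0.1363] (76.6, 55.4) 12.9 med [0.7475 0.1355]
```

```bash
python3 -c "
import cv2
i=cv2.imread('pics/top0.png')[120:320,110:560]
cv2.imwrite('pics/crop0.png',cv2.resize(i,(800,356),interpolation=cv2.INTER_CUBIC))"
```

```text
(no output)
```

View pics/crop0.png

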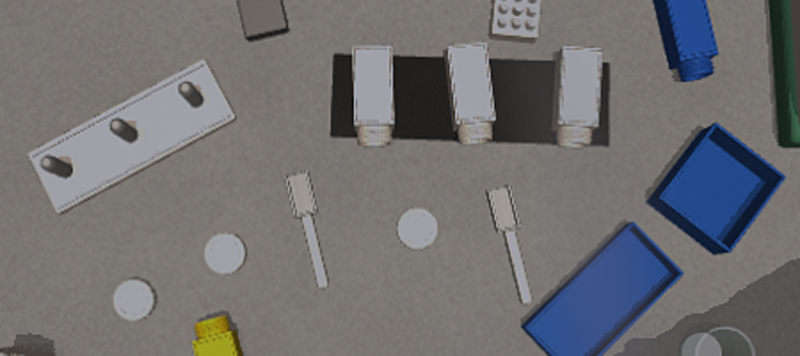

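Candidates: the white jars on the mat are at (318,171), (374,175) and (434,172). Things that could be mistaken for them are the yellow jar (231,325), the blue jar (497,134) and the capped full jar (112,330). I choose the three white ones on the mat, and the crop shows they are capless with their necks toward the robot. The caps are at (239,259), (187,286) and (344,245), the scoops at (284,241) and (396,248).

The wrist can't tilt, so I'll grip each jar lightly near its closed end and let gravity swing it mouth down.

```bash
python3 - <<'E'
from h import *
p=optics.capture("top"); W=cloud(p)
for X in [(0.5392,0.3877),(0.5835,0.3036),(0.6278,0.2195)]:
    d=np.hypot(W[...,0]-X[0],W[...,1]-X[1]); m=(d<.03)&(W[...,2]>.08)&(W[...,2]<.1)
    print(X,m.sum(),np.median(W[m],0).round(4) if m.any() else None)
plan(.668,-.2704,.15,-5.8)
E
```

```text
(0.5392, 0.3877) 64 [0.5391 0.3866 0.0871]
(0.5835, 0.3036) 60 [0.5832 0.3013 0.0863]
(0.6278, 0.2195) 63 [0.6269 0.2193 0.0872]
t 0.6 turn(+yaw deg) -30.2 => tool turn units 3.78 | alt -18.72 j7 -4.3
dp units at current yaw [12.4  -2.56  2.12] at final yaw [ 9.43 -8.46  2.12]
```

```bash
python3 -m handwheel '[{"dp":[0,0,0],"turn":0.95},{"dp":[0,0,0],"turn":0.95},{"dp":[0,0,0],"turn":0.95},{"dp":[0,0,0],"turn":0.95},{"dp":[0.9,-0.8,0],"turn":0},{"dp":[0.9,-0.8,0],"turn":0},{"dp":[0.9,-0.8,0],"turn":0},{"dp":[0.9,-0.8,0],"turn":0}]' 1 20; python3 -c "
from h import *
plan(.668,-.2704,.15,-5.8)"
```

```text
t: 1.6
eef_pos: [0.4169, -0.4608, 0.235]
tool_rot: [179.8, 0.0, -7.6]
contact_force: [0.2, -0.2, -0.3]
gripper_width: 0.0917
t 1.6 turn(+yaw deg) 1.8 => tool turn units -0.22 | alt 22.28 j7 -52.3
dp units at current yaw [ 5.6  -5.55  2.13] at final yaw [ 5.76 -5.37  2.13]
```

```bash
python3 -m handwheel '[{"dp":[0.9,-0.9,0],"turn":-0.22},{"dp":[0.9,-0.9,0],"turn":0},{"dp":[0.9,-0.9,0],"turn":0},{"dp":[0.9,-0.9,0.3],"turn":0},{"dp":[0.9,-0.8,0.4],"turn":0},{"dp":[0.9,-0.8,0.4],"turn":0},{"dp":[0.2,-0.2,0.4],"turn":0},{"dp":[0,0,0],"turn":0}]'; python3 look.py jar0; python3 -c "
from h import *
plan(.668,-.2704,.1,-5.8)"
```

```text
t: 2.6
eef_pos: [0.6734, -0.2588, 0.1726]
tool_rot: [179.9, -0.1, -5.4]
contact_force: [-0.7, 0.2, 0.1]
gripper_width: 0.0916
jar0 0.9 at [320. 172.] z 0.057 n 1311 rect [ 0.6257 -0.0082] (119.5, 49.9) 1.0 med [ 0.632  -0.0077]
jar0 0.88 at [231. 327.] z 0.054 n 1415 rect [0.2911 0.1838] (120.1, 50.9) 14.2 med [0.2833 0.1823]
jar0 0.83 at [371. 175.] z 0.057 n 1324 rect [ 0.6274 -0.131 ] (120.9, 50.2) 4.9 med [ 0.633  -0.1309]
jar0 0.65 at [429. 166.] z 0.057 n 982 rect [ 0.6226 -0.2643] (118.4, 47.8) -5.9 med [ 0.6381 -0.2609]
jar0 0.18 at [183. 195.] z 0.023 n 4444 rect [0.5831 0.3036] (259.3, 90.5) -62.0 med [0.5805 0.3011]
t 2.7 turn(+yaw deg) -0.3 => tool turn units 0.03 | alt -22.47 j7 -77.4
dp units at current yaw [-0.11  0.26  1.87] at final yaw [-0.11  0.26  1.87]
```

```bash
python3 -m handwheel '[{"dp":[-0.1,0.26,0.5],"turn":0},{"dp":[0,0,0.7],"turn":0},{"dp":[0,0,0.7],"turn":0},{"dp":[0,0,0.7],"turn":0},{"dp":[0,0,0.5],"turn":0},{"dp":[0,0,0.3],"turn":0},{"dp":[0,0,0.1],"turn":0},{"dp":[0,0,0],"turn":0}]'; python3 -c "
from h import *
plan(.668,-.2704,.018,-5.8)"
```

```text
t: 3.7
eef_pos: [0.6669, -0.2862, 0.0415]
tool_rot: [179.3, -0.9, -6.4]
contact_force: [-0.1, 0.0, 0.8]
gripper_width: 0.092
t 3.7 turn(+yaw deg) 0.6 => tool turn units -0.07 | alt 22.43 j7 -76.2
dp units at current yaw [-0.02 -0.4   0.59] at final yaw [-0.01 -0.4   0.59]
```

```bash
python3 -m handwheel '[{"dp":[0,-0.3,0],"turn":0},{"dp":[0,-0.1,0],"turn":0},{"dp":[0,0,0.3],"turn":0},{"dp":[0,0,0.2],"turn":0},{"dp":[0,0,0.1],"turn":0},{"dp":[0,0,0],"turn":0},{"dp":[0,0,0],"turn":0},{"dp":[0,0,0],"turn":0}]'; python3 -c "
from h import *
plan(.668,-.2704,.018,-5.8)"
```

```text
t: 4.7
eef_pos: [0.6704, -0.2693, 0.0172]
tool_rot: [179.3, -1.1, -6.3]
contact_force: [-0.4, 0.3, -0.4]
gripper_width: 0.0921
t 4.7 turn(+yaw deg) 0.5 => tool turn units -0.06 | alt 22.44 j7 -77.5
dp units at current yaw [-0.06  0.03 -0.02] at final yaw [-0.06  0.03 -0.02]
```

```bash
python3 -m handwheel '[{"dp":[0,0,0],"turn":0},{"dp":[0,0,0],"turn":0},{"dp":[0,0,0],"turn":0},{"dp":[0,0,0],"turn":0},{"dp":[0,0,0],"turn":0},{"dp":[0,0,0],"turn":0},{"dp":[0,0,0],"turn":0},{"dp":[0,0,0],"turn":0}]' -1 4;  python3 -m handwheel '[{"dp":[0,0,-0.2],"turn":0},{"dp":[0,0,-0.3],"turn":0},{"dp":[0,0,-0.3],"turn":0},{"dp":[0,0,-0.4],"turn":0},{"dp":[0,0,-0.4],"turn":0},{"dp":[0,0,-0.4],"turn":0},{"dp":[0,0,-0.3],"turn":0},{"dp":[0,0,0],"turn":0}]'; python3 - <<'E'
from h import *
p=optics.capture("side"); cv2.imwrite("pics/s1.png",cv2.resize(p["image"][100:330,180:480,::-1],(780,598)))
E
```

```text
t: 5.7
eef_pos: [0.6707, -0.2695, 0.0178]
tool_rot: [179.3, -1.1, -6.3]
contact_force: [-0.2, -0.3, 0.0]
gripper_width: 0.0504
t: 6.7
eef_pos: [0.6696, -0.2683, 0.1184]
tool_rot: [179.2, -1.3, -6.3]
contact_force: [-0.2, -0.1, -0.7]
gripper_width: 0.0501
```

View pics/s1.png

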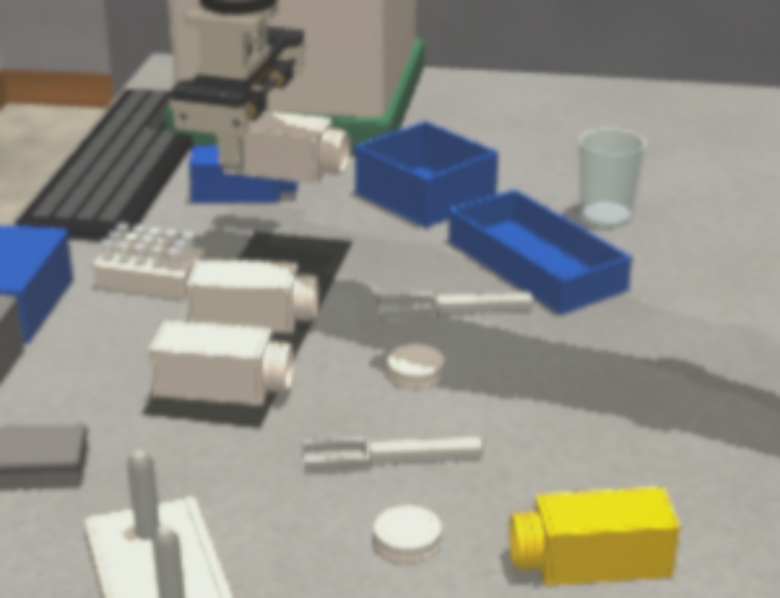

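The jar came up level, so 4 N holds it without letting it swing. I'll reduce the grip and shake it gently.

```bash
python3 -m handwheel '[{"dp":[0,0,0],"turn":0},{"dp":[0,0,0],"turn":0},{"dp":[0,0,-0.4],"turn":0},{"dp":[0,0,0.2],"turn":0},{"dp":[0,0,-0.4],"turn":0},{"dp":[0,0,0.2],"turn":0},{"dp":[0,0,0],"turn":0},{"dp":[0,0,0],"turn":0}]' -1 3; python3 - <<'E'
from h import *
p=optics.capture("side"); cv2.imwrite("pics/s2.png",cv2.resize(p["image"][100:330,180:480,::-1],(780,598)))
E
```

```text
t: 7.75
eef_pos: [0.6681, -0.2676, 0.1335]
tool_rot: [179.3, -1.1, -6.3]
contact_force: [-0.7, -0.2, -0.8]
gripper_width: 0.05
```

View pics/s2.png

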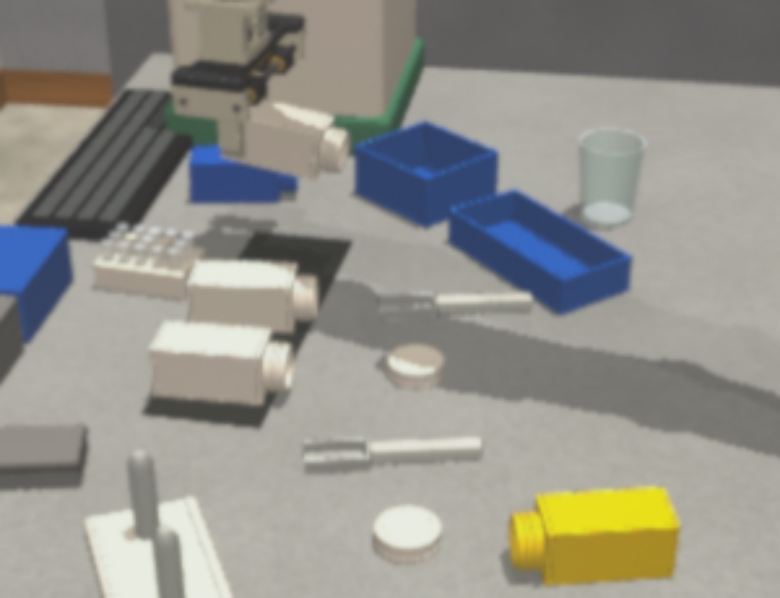

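```bash
python3 -m handwheel '[{"dp":[0,0,-0.8],"turn":0},{"dp":[0,0,0.3],"turn":0},{"dp":[0,0,0.4],"turn":0},{"dp":[0,0,-0.8],"turn":0},{"dp":[0,0,0.3],"turn":0},{"dp":[0,0,0.4],"turn":0},{"dp":[0,0,-0.8],"turn":0},{"dp":[0,0,0.3],"turn":0}]' -1 3; python3 - <<'E'
from h import *
p=optics.capture("side"); cv2.imwrite("pics/s3.png",cv2.resize(p["image"][100:330,180:480,::-1],(780,598)))
E
```

```text
t: 8.8
eef_pos: [0.6638, -0.2658, 0.1502]
tool_rot: [179.4, -0.4, -6.3]
contact_force: [0.8, 0.3, -1.2]
gripper_width: 0.0501
```

View pics/s3.png

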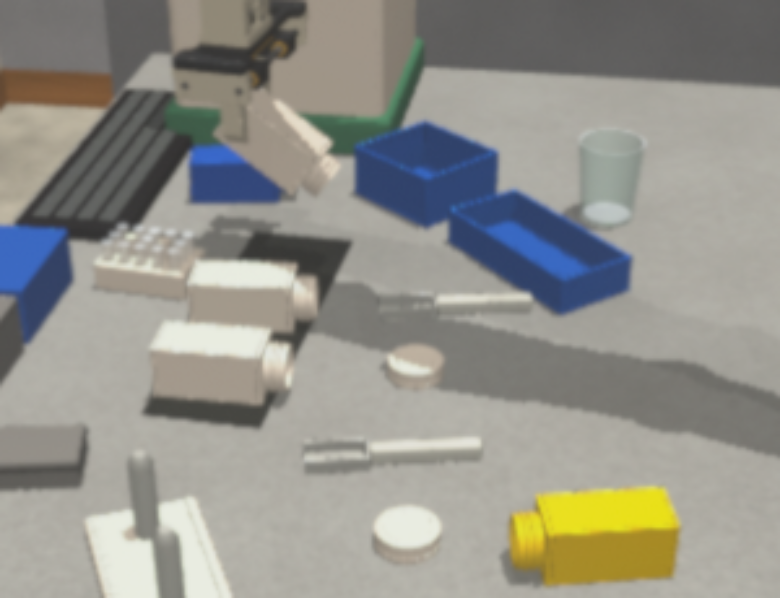

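```bash
python3 -m handwheel '[{"dp":[-0.6,0,-0.8],"turn":0},{"dp":[-0.1,0,0.3],"turn":0},{"dp":[0.3,0,0.4],"turn":0},{"dp":[-0.6,0,-0.8],"turn":0},{"dp":[-0.1,0,0.3],"turn":0},{"dp":[0.3,0,0.4],"turn":0},{"dp":[-0.6,0,-0.8],"turn":0},{"dp":[0,0,0],"turn":0}]' -1 3; python3 - <<'E'
from h import *
p=optics.capture("side"); cv2.imwrite("pics/s4.png",cv2.resize(p["image"][100:330,180:480,::-1],(780,598)))
E
```

```text
t: 9.85
eef_pos: [0.6034, -0.2547, 0.1626]
tool_rot: [179.9, 1.4, -6.1]
contact_force: [0.5, 0.4, 0.2]
gripper_width: 0.0499
```

View pics/s4.png

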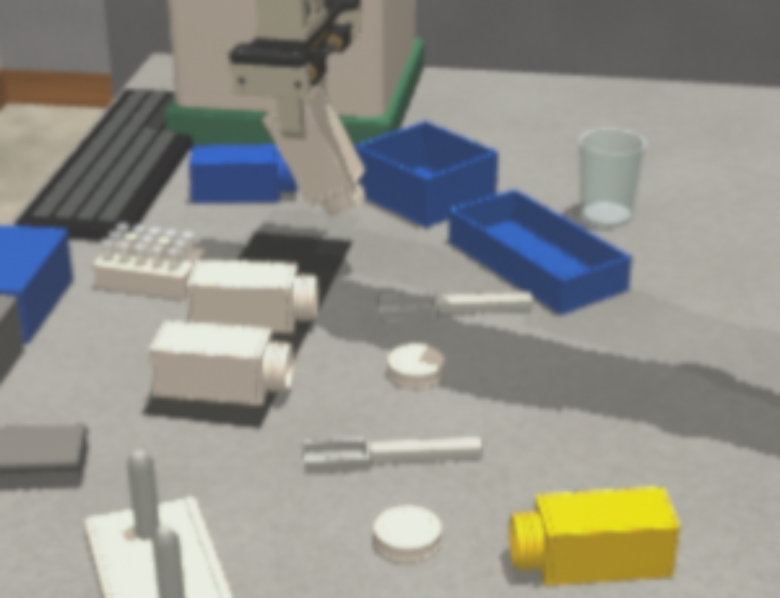

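```bash
python3 -m handwheel '[{"dp":[-0.7,0,-0.5],"turn":0},{"dp":[-0.2,0,0.2],"turn":0},{"dp":[0.2,0,0.3],"turn":0},{"dp":[-0.7,0,-0.5],"turn":0},{"dp":[-0.3,0,0.2],"turn":0},{"dp":[0,0,0.3],"turn":0},{"dp":[0,0,0],"turn":0},{"dp":[0,0,0],"turn":0}]' -1 3; python3 - <<'E'
from h import *
p=optics.capture("side"); cv2.imwrite("pics/s5.png",cv2.resize(p["image"][100:330,180:480,::-1],(780,598)))
E
```

```text
t: 10.9
eef_pos: [0.5405, -0.2428, 0.1468]
tool_rot: [-179.8, 2.2, -5.8]
contact_force: [-0.0, 0.6, -1.9]
gripper_width: 0.05
```

View pics/s5.png

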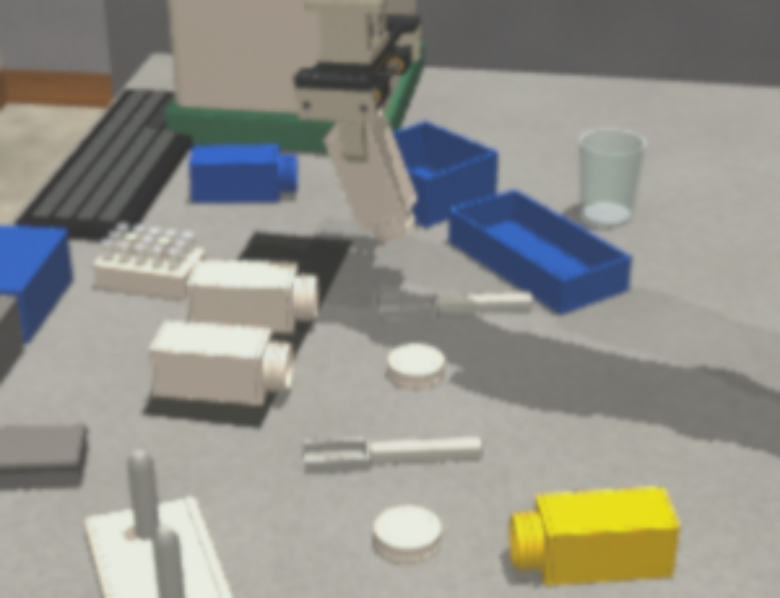

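```bash
python3 -m handwheel '[{"dp":[-1.0,0,-0.6],"turn":0},{"dp":[-0.5,0,0.1],"turn":0},{"dp":[-0.2,0,0.2],"turn":0},{"dp":[0.3,0,0.1],"turn":0},{"dp":[0.5,0,0.2],"turn":0},{"dp":[0.5,0,0.1],"turn":0},{"dp":[0.2,0,0],"turn":0},{"dp":[0,0,0],"turn":0}]' -1 3; python3 -m handwheel '[{"dp":[-1.0,0,-0.6],"turn":0},{"dp":[-0.5,0,0.1],"turn":0},{"dp":[-0.3,0,0.2],"turn":0},{"dp":[-0.1,0,0.1],"turn":0},{"dp":[0,0,0],"turn":0},{"dp":[0,0,0],"turn":0},{"dp":[0,0,0],"turn":0},{"dp":[0,0,0],"turn":0}]' -1 3; python3 - <<'E'
from h import *
p=optics.capture("side"); cv2.imwrite("pics/s6.png",cv2.resize(p["image"][100:330,180:480,::-1],(780,598)))
E
```

```text
t: 11.95
eef_pos: [0.5412, -0.2416, 0.1405]
tool_rot: [-179.8, 2.0, -5.6]
contact_force: [-1.1, -0.3, -0.2]
gripper_width: 0.05
t: 12.95
eef_pos: [0.4655, -0.234, 0.1501]
tool_rot: [-179.8, 2.1, -5.5]
contact_force: [0.3, -0.8, -1.1]
gripper_width: 0.0503
```

View pics/s6.png

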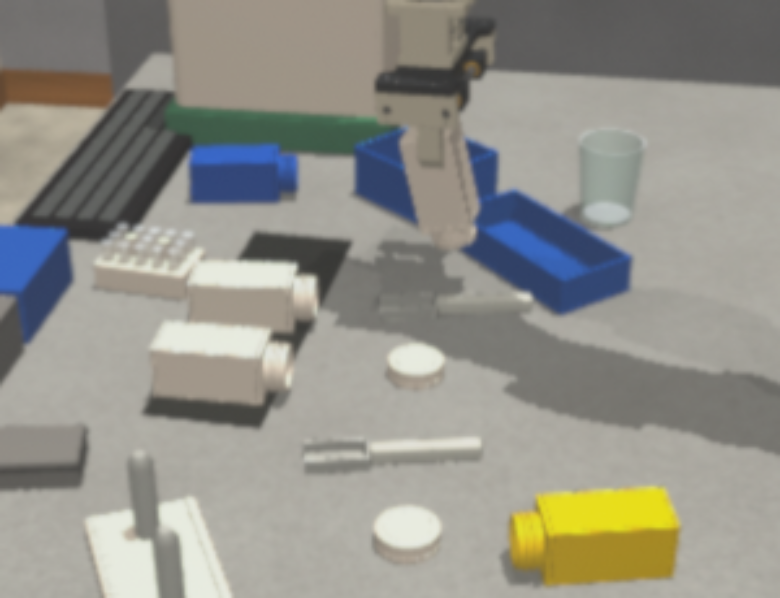

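```bash
cat > tilt.py <<'E'
from h import *
def tilt():
    s=env.get_state(); Rt=R.from_euler("xyz",s["tool_rot"],degrees=True)
    res=[]
    for cam in ("side","top"):
        p=optics.capture(cam); W=cloud(p).reshape(-1,3); W=W[~np.isnan(W[:,0])]
        L=Rt.inv().apply(W-s["eef_pos"])
        L=L[(abs(L[:,0])<.09)&(abs(L[:,1])<.035)&(L[:,2]>-.03)&(L[:,2]<.13)&(W[:,2]>.02)]
        print(cam,len(L))
        for a in np.arange(.01,.12,.015):
            m=(L[:,2]>=a)&(L[:,2]<a+.015)
            if m.sum()>8: print("  z+%.1fmm n%d x %.1f..%.1f mid %.1f y %.1f..%.1f"%(a*1e3+7.5,m.sum(),*(np.percentile(L[m,0],[3,97])*1e3),np.percentile(L[m,0],[3,97]).mean()*1e3,*(np.percentile(L[m,1],[3,97])*1e3)))
    print(s["eef_pos"],s["tool_rot"])
tilt()
E
python3 tilt.py
```

```text
side 1037
  z+17.5mm n140 x -24.7..24.9 mid 0.1 y -30.6..16.5
  z+32.5mm n133 x -27.6..21.3 mid -3.2 y -31.8..15.6
  z+47.5mm n140 x -31.1..19.4 mid -5.9 y -30.3..14.0
  z+62.5mm n142 x -34.4..14.6 mid -9.9 y -30.6..15.9
  z+77.5mm n95 x -34.5..13.2 mid -10.7 y -29.6..0.2
  z+92.5mm n73 x -34.8..1.6 mid -16.6 y -25.7..-3.6
  z+107.5mm n15 x -84.4..1.6 mid -41.4 y -19.5..33.3
  z+122.5mm n73 x -89.2..-51.2 mid -70.2 y -0.1..34.3
top 274
  z+17.5mm n37 x -28.7..-24.8 mid -26.8 y -8.1..24.5
  z+32.5mm n49 x -32.0..-27.7 mid -29.8 y -23.1..23.0
  z+47.5mm n52 x -34.9..-29.4 mid -32.1 y -23.8..24.1
  z+62.5mm n57 x -38.0..-29.9 mid -34.0 y -24.3..23.0
  z+77.5mm n9 x -37.9..-25.7 mid -31.8 y -24.2..12.8
  z+107.5mm n33 x -89.3..-58.8 mid -74.0 y 8.2..35.0
  z+122.5mm n27 x -89.2..-57.7 mid -73.5 y 6.4..34.0
[ 0.46552983 -0.23397719  0.15010426] [-179.76524659    2.04406145   -5.50028884]
```

```bash
python3 -m handwheel '[{"dp":[0,0,-0.5],"turn":-1},{"dp":[0,0,-0.5],"turn":-1},{"dp":[0,0,-0.5],"turn":-1},{"dp":[0,0,-0.5],"turn":-1},{"dp":[0,0,-0.5],"turn":-1},{"dp":[0,0,0],"turn":-1},{"dp":[0,0,0],"turn":-1},{"dp":[0,0,0],"turn":-1}]' -1 5;python3 -m handwheel '[{"dp":[0,0,0],"turn":-1},{"dp":[0,0,0],"turn":-1},{"dp":[0,0,0],"turn":-1},{"dp":[0,0,0],"turn":-1},{"dp":[0,0,0],"turn":-1},{"dp":[0,0,0],"turn":-1},{"dp":[0,0,0],"turn":-1},{"dp":[0,0,0],"turn":0}]' -1 5; python3 -c "
from h import *
plan(.539-.018*.466,.387+.018*.885,.26,117.8)"
```

```text
t: 14.1
eef_pos: [0.4687, -0.2347, 0.2536]
tool_rot: [-178.0, 0.7, 60.5]
contact_force: [0.2, 0.7, -1.1]
gripper_width: 0.0503
t: 15.1
eef_pos: [0.468, -0.235, 0.2536]
tool_rot: [-178.4, -1.3, 118.3]
contact_force: [0.2, -0.9, -0.4]
gripper_width: 0.0497
t 15.1 turn(+yaw deg) -0.5 => tool turn units 0.06 | alt -22.44 j7 42.2
dp units at current yaw [13.3   8.94 -0.16] at final yaw [13.38  8.82 -0.16]
```

```bash
python3 -m handwheel '[{"dp":[0.5,0.3,0],"turn":0},{"dp":[0.8,0.55,0],"turn":0},{"dp":[0.9,0.6,0],"turn":0},{"dp":[0.9,0.6,0],"turn":0},{"dp":[0.9,0.6,0],"turn":0},{"dp":[0.9,0.6,0],"turn":0},{"dp":[0.9,0.6,0],"turn":0},{"dp":[0.9,0.6,0],"turn":0}]' -1 5;python3 -m handwheel '[{"dp":[0.9,0.6,0],"turn":0},{"dp":[0.9,0.6,0],"turn":0},{"dp":[0.9,0.6,0],"turn":0},{"dp":[0.9,0.6,0],"turn":0},{"dp":[0.9,0.6,0],"turn":0},{"dp":[0.5,0.3,0],"turn":0},{"dp":[0.2,0.2,0],"turn":0},{"dp":[0,0,0],"turn":0}]' -1 5; python3 -c "
from h import *
plan(.539-.018*.466,.387+.018*.885,.26,117.8)"
```

```text
t: 16.1
eef_pos: [0.504, 0.0894, 0.2545]
tool_rot: [-178.3, -1.1, 115.9]
contact_force: [1.0, 0.2, -0.6]
gripper_width: 0.0499
t: 17.1
eef_pos: [0.5414, 0.3481, 0.2535]
tool_rot: [-178.3, -1.1, 114.5]
contact_force: [-0.4, -0.7, -0.9]
gripper_width: 0.0503
t 17.1 turn(+yaw deg) 3.3 => tool turn units -0.41 | alt 22.09 j7 -24.4
dp units at current yaw [ 1.36  0.32 -0.16] at final yaw [ 1.34  0.4  -0.16]
```

```bash
python3 -m handwheel '[{"dp":[0.5,0.1,0],"turn":-0.4},{"dp":[0.4,0.1,0],"turn":0},{"dp":[0.3,0.1,0],"turn":0},{"dp":[0,0,0],"turn":0},{"dp":[0,0,0],"turn":0},{"dp":[0,0,0],"turn":0},{"dp":[0,0,0],"turn":0},{"dp":[0,0,0],"turn":0}]' -1 5; python3 tilt.py;  python3 - <<'E'
from h import *
p=optics.capture("side"); cv2.imwrite("pics/s7.png",cv2.resize(p["image"][150:480,120:550,::-1],(780,598)))
plan(.539-.018*.466,.387+.018*.885,.26,117.8)
E
```

```text
t: 18.1
eef_pos: [0.5313, 0.396, 0.2544]
tool_rot: [-178.3, -1.0, 117.6]
contact_force: [0.5, -0.1, -1.6]
gripper_width: 0.05
side 2779
  z+17.5mm n264 x 9.7..30.6 mid 20.1 y -22.6..25.9
  z+32.5mm n257 x -4.8..26.9 mid 11.1 y -21.9..26.0
  z+47.5mm n249 x -12.9..23.9 mid 5.5 y -22.2..26.0
  z+62.5mm n240 x -15.6..21.2 mid 2.8 y -22.2..25.9
  z+77.5mm n197 x -6.8..17.7 mid 5.4 y -21.8..25.9
  z+92.5mm n95 x -0.7..10.9 mid 5.1 y -13.4..17.3
  z+107.5mm n18 x -6.0..7.1 mid 0.6 y -14.5..15.9
top 312
  z+17.5mm n53 x -26.0..-21.1 mid -23.5 y -7.7..22.5
  z+32.5mm n67 x -29.0..-24.2 mid -26.6 y -13.4..21.7
  z+47.5mm n60 x -31.8..-27.9 mid -29.8 y -14.3..21.3
  z+62.5mm n55 x -34.5..-30.0 mid -32.2 y -12.1..21.0
  z+77.5mm n13 x -34.7..-31.8 mid -33.3 y -6.8..20.4
  z+92.5mm n9 x -33.6..-30.6 mid -32.1 y -8.8..7.9
[0.53133701 0.39600535 0.25443025] [-178.34159633   -1.03041575  117.58214059]
t 18.25 turn(+yaw deg) 0.2 => tool turn units -0.03 | alt 22.47 j7 -25.6
dp units at current yaw [ 0.16  0.06 -0.14] at final yaw [ 0.16  0.07 -0.14]
```

View pics/s7.png

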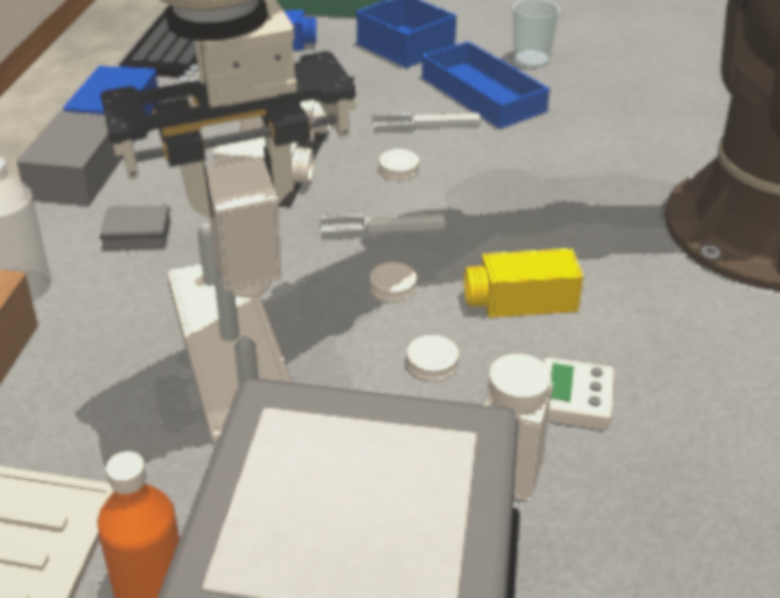

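```bash
python3 -c "
from h import *
s=env.get_state(); Rt=R.from_euler('xyz',s['tool_rot'],degrees=True)
rim=Rt.apply([-.014,.001,.100])+s['eef_pos']; print(rim, 'tool z',Rt.apply([0,0,1]).round(3))
print('shift in tool units',Rt.inv().apply(np.array([.539,.387,rim[2]])-rim)/.04)"
```

```text
[0.53516522 0.38453213 0.15418259] tool z [-0.034  0.003 -0.999]
shift in tool units [ 0.01026091  0.11350119 -0.00310941]
```

```bash
python3 -m handwheel '[{"dp":[-0.03,0.17,0],"turn":0},{"dp":[0,0,0.3],"turn":0},{"dp":[0,0,0.4],"turn":0},{"dp":[0,0,0.4],"turn":0},{"dp":[0,0,0.4],"turn":0},{"dp":[0,0,0.3],"turn":0},{"dp":[0,0,0.1],"turn":0},{"dp":[0,0,0],"turn":0}]' -1 5;   python3 - <<'E'
from h import *
p=optics.capture("side"); cv2.imwrite("pics/s8.png",cv2.resize(p["image"][220:420,200:400,::-1],(590,590),interpolation=cv2.INTER_CUBIC))
s=env.get_state(); Rt=R.from_euler('xyz',s['tool_rot'],degrees=True)
print(Rt.apply([-.014,.001,.100])+s['eef_pos'])
E
```

```text
t: 19.25
eef_pos: [0.5347, 0.3979, 0.1709]
tool_rot: [-178.2, -1.0, 117.6]
contact_force: [-0.4, 0.5, -0.8]
gripper_width: 0.0498
[0.53856319 0.38618846 0.0709717 ]
```

View pics/s8.png

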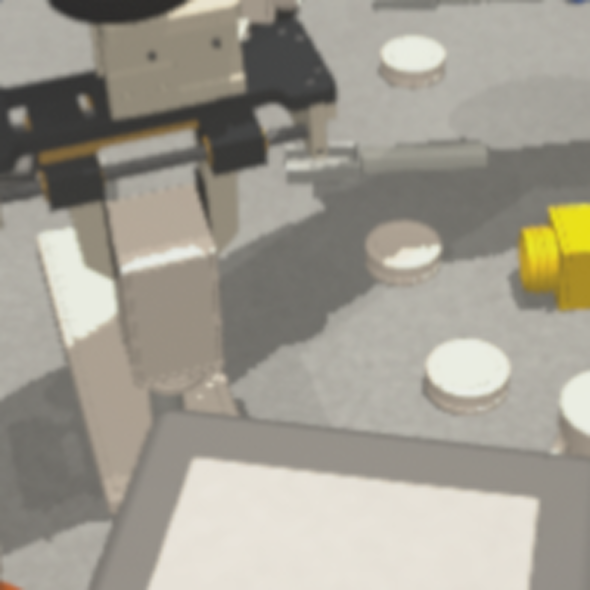

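```bash
python3 -m handwheel '[{"dp":[-0.1,0,0.2],"turn":0},{"dp":[-0.1,0,0.3],"turn":0},{"dp":[-0.1,0,0.3],"turn":0},{"dp":[-0.05,0,0.25],"turn":0},{"dp":[0,0,0.1],"turn":0},{"dp":[0,0,0],"turn":0},{"dp":[0,0,0],"turn":0},{"dp":[0,0,0],"turn":0}]' -1 3;   python3 tilt.py
```

```text
t: 20.3
eef_pos: [0.5406, 0.3853, 0.1228]
tool_rot: [-178.3, -1.0, 117.6]
contact_force: [0.8, 0.0, -0.5]
gripper_width: 0.0501
side 2079
  z+17.5mm n205 x 15.0..31.7 mid 23.3 y -22.0..26.2
  z+32.5mm n209 x -68.3..29.5 mid -19.4 y -22.0..26.3
  z+47.5mm n191 x -4.8..27.6 mid 11.4 y -21.9..26.3
  z+62.5mm n165 x -10.3..25.5 mid 7.6 y -23.0..26.4
  z+77.5mm n38 x -16.4..22.6 mid 3.1 y -22.5..26.4
top 43
  z+32.5mm n14 x -89.9..-85.8 mid -87.8 y -6.9..7.5
  z+107.5mm n16 x -85.8..-57.7 mid -71.7 y -34.4..11.6
[0.54060584 0.3852689  0.12283226] [-178.29920509   -1.04123919  117.59430971]
```

```bash
python3 -m handwheel '[{"dp":[-0.1,0,0.05],"turn":0},{"dp":[-0.05,0,0.1],"turn":0},{"dp":[0,0,0.05],"turn":0},{"dp":[0,0,0],"turn":0},{"dp":[0,0,0],"turn":0},{"dp":[0,0,0],"turn":0},{"dp":[0,0,0],"turn":0},{"dp":[0,0,0],"turn":0}]' -1 3;  python3 -m handwheel '[{"dp":[0,0,0],"turn":0},{"dp":[0,0,0],"turn":0},{"dp":[0,0,0],"turn":0},{"dp":[0,0,0],"turn":0},{"dp":[0,0,0],"turn":0},{"dp":[0,0,0],"turn":0},{"dp":[0,0,0],"turn":0},{"dp":[0,0,0],"turn":0}]' 0.4;  python3 tilt.py;python3 - <<'E'
from h import *
p=optics.capture("side"); cv2.imwrite("pics/s9.png",cv2.resize(p["image"][220:420,200:400,::-1],(590,590),interpolation=cv2.INTER_CUBIC))
E
```

```text
t: 21.4
eef_pos: [0.5436, 0.3797, 0.1149]
tool_rot: [-178.4, -1.0, 117.6]
contact_force: [-0.2, 0.3, 1.4]
gripper_width: 0.0501
t: 22.4
eef_pos: [0.5437, 0.3799, 0.1149]
tool_rot: [-178.4, -1.1, 117.6]
contact_force: [0.7, -0.1, -0.2]
gripper_width: 0.0639
side 2018
  z+17.5mm n252 x -85.8..27.1 mid -29.4 y -25.0..23.5
  z+32.5mm n227 x -19.4..27.2 mid 3.9 y -24.1..23.9
  z+47.5mm n224 x -4.7..26.9 mid 11.1 y -23.5..24.4
  z+62.5mm n148 x -16.5..26.7 mid 5.1 y -24.4..25.0
  z+77.5mm n21 x -22.4..24.5 mid 1.1 y -24.0..25.2
top 79
  z+17.5mm n16 x -89.5..-81.9 mid -85.7 y -4.9..5.3
  z+32.5mm n24 x -89.4..-78.9 mid -84.1 y -8.9..8.2
  z+92.5mm n19 x -89.1..-64.0 mid -76.5 y -31.3..30.6
[0.54368826 0.37993882 0.114911  ] [-178.37990582   -1.05226193  117.58689081]
```

View pics/s9.png

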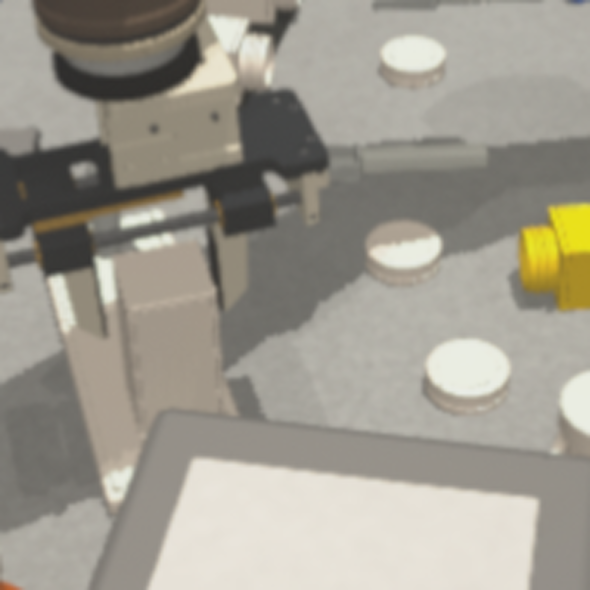

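Jar A is upright and fully down on peg 0. Next is the middle jar, for peg 1.

```bash
python3 -m handwheel '[{"dp":[0,0,-0.2],"turn":0},{"dp":[0,0,-0.5],"turn":0},{"dp":[0,0,-0.8],"turn":0},{"dp":[0,0,-0.8],"turn":0},{"dp":[0,0,-0.5],"turn":-1},{"dp":[0,0,-0.5],"turn":-1},{"dp":[0,0,0],"turn":-1},{"dp":[0,0,0],"turn":-1}]';   python3 look.py jar0; python3 -c "
from h import *
plan(.6276+.048,-.131+.004,.15,185)"
```

```text
t: 23.55
eef_pos: [0.5482, 0.3802, 0.2562]
tool_rot: [-179.4, -1.7, 150.6]
contact_force: [0.3, -0.3, -0.1]
gripper_width: 0.0645
jar0 0.93 at [319. 173.] z 0.057 n 1250 rect [ 0.6261 -0.0081] (120.3, 49.9) 0.9 med [ 0.6321 -0.0077]
jar0 0.61 at [497. 135.] z 0.053 n 1491 rect [ 0.7068 -0.4122] (119.6, 51.9) 11.5 med [ 0.7135 -0.411 ]
jar0 0.18 at [201. 186.] z 0.025 n 2801 rect [0.5333 0.2273] (248.3, 172.2) 28.6 med [0.6027 0.2599]
t 23.65 turn(+yaw deg) 34.6 => tool turn units -4.32 | alt 18.18 j7 5.8
dp units at current yaw [-9.03 -9.45  2.65] at final yaw [ -2.07 -12.91   2.65]
```

```bash
python3 -m handwheel '[{"dp":[0,0,0],"turn":-1},{"dp":[0,0,0],"turn":-1},{"dp":[0,0,0],"turn":-1},{"dp":[0,0,0],"turn":-0.75},{"dp":[0,0,0],"turn":0},{"dp":[0,0,0],"turn":0},{"dp":[0,0,0],"turn":0},{"dp":[0,0,0],"turn":0}]' 1; python3 -c "
from h import *
plan(.6741,-.0074,.12,180.9)"
```

```text
t: 24.65
eef_pos: [0.548, 0.3802, 0.2574]
tool_rot: [179.7, -1.8, 179.8]
contact_force: [-0.1, -0.4, 0.7]
gripper_width: 0.0922
t 24.65 turn(+yaw deg) 1.1 => tool turn units -0.14 | alt 22.36 j7 32.1
dp units at current yaw [-3.19 -9.68  3.43] at final yaw [-3.   -9.74  3.43]
```

```bash
python3 -m handwheel '[{"dp":[-0.2,-0.6,0],"turn":-0.14},{"dp":[-0.3,-0.95,0],"turn":0},{"dp":[-0.3,-0.95,0],"turn":0},{"dp":[-0.3,-0.95,0],"turn":0},{"dp":[-0.3,-0.95,0],"turn":0},{"dp":[-0.3,-0.95,0],"turn":0},{"dp":[-0.3,-0.95,0],"turn":0},{"dp":[-0.3,-0.95,0],"turn":0}]'; python3 -m handwheel '[{"dp":[-0.3,-0.95,0],"turn":0},{"dp":[-0.3,-0.5,0.2],"turn":0},{"dp":[0,0,0.6],"turn":0},{"dp":[0,0,0.6],"turn":0},{"dp":[0,0,0.6],"turn":0},{"dp":[0,0,0.4],"turn":0},{"dp":[0,0,0],"turn":0},{"dp":[0,0,0],"turn":0}]'; python3 -c "
from h import *
plan(.6741,-.0074,.018,180.9)"; python3 look.py jar0
```

```text
t: 25.65
eef_pos: [0.6449, 0.0878, 0.2531]
tool_rot: [179.5, -1.7, -179.0]
contact_force: [0.2, 0.5, 0.5]
gripper_width: 0.0918
t: 26.65
eef_pos: [0.6696, 0.0288, 0.1512]
tool_rot: [179.4, -1.7, -179.3]
contact_force: [0.7, -0.3, 0.4]
gripper_width: 0.0915
t 26.65 turn(+yaw deg) 0.2 => tool turn units -0.03 | alt 22.47 j7 62.1
dp units at current yaw [-0.1  -0.91  3.33] at final yaw [-0.1  -0.91  3.33]
jar0 0.94 at [315. 182.] z 0.057 n 783 rect [ 0.6195 -0.008 ] (107.9, 48.9) 1.4 med [ 0.6086 -0.0021]
jar0 0.89 at [233. 326.] z 0.053 n 1480 rect [0.2917 0.1839] (120.5, 51.4) 14.4 med [0.2851 0.183 ]
jar0 0.86 at [137. 210.] z 0.138 n 1053 rect [0.539 0.378] (51.9, 50.5) 25.7 med [0.5379 0.3764]
jar0 0.62 at [497. 132.] z 0.052 n 1519 rect [ 0.7061 -0.4119] (119.5, 53.1) 10.2 med [ 0.7125 -0.4112]
```

```bash
python3 - <<'E'
from h import *
p=optics.capture("top"); cv2.imwrite("pics/t1.png",p["image"][...,::-1])
E
```

```text
(no output)
```

View pics/t1.png

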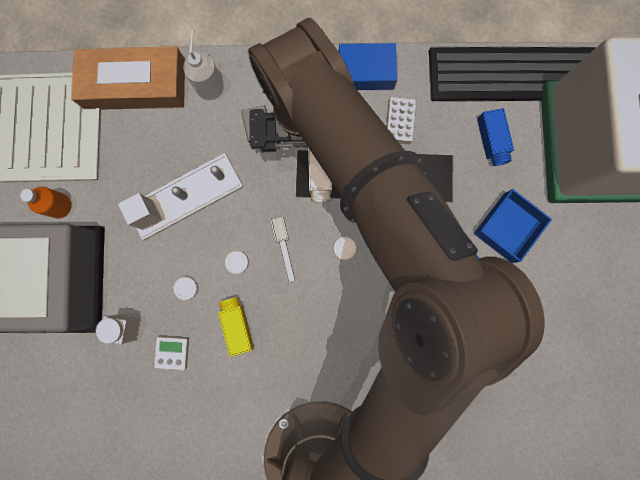

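The first jar is on the rack at (138,210). The arm simply hides the middle jar. The jar at (318,175) is next.

```bash
python3 -m handwheel '[{"dp":[0,-0.7,0],"turn":0},{"dp":[0,-0.3,0.2],"turn":0},{"dp":[0,0,0.6],"turn":0},{"dp":[0,0,0.7],"turn":0},{"dp":[0,0,0.5],"turn":0},{"dp":[0,0,0.3],"turn":0},{"dp":[0,0,0],"turn":0},{"dp":[0,0,0],"turn":0}]'; python3 -c "
from h import *
plan(.6741,-.0074,.018,180.9)"
```

```text
t: 27.8
eef_pos: [0.6698, -0.0094, 0.059]
tool_rot: [179.3, -1.3, -179.3]
contact_force: [0.4, -0.5, 1.4]
gripper_width: 0.0921
t 27.8 turn(+yaw deg) 0.2 => tool turn units -0.03 | alt 22.47 j7 62.0
dp units at current yaw [-0.11  0.05  1.02] at final yaw [-0.11  0.05  1.02]
```

```bash
python3 -m handwheel '[{"dp":[-0.1,0.03,0.3],"turn":0},{"dp":[0,0,0.4],"turn":0},{"dp":[0,0,0.25],"turn":0},{"dp":[0,0,0.1],"turn":0},{"dp":[0,0,0],"turn":0},{"dp":[0,0,0],"turn":0},{"dp":[0,0,0],"turn":0},{"dp":[0,0,0],"turn":0}]'; python3 -m handwheel '[{"dp":[0,0,0],"turn":0},{"dp":[0,0,0],"turn":0},{"dp":[0,0,0],"turn":0},{"dp":[0,0,0],"turn":0},{"dp":[0,0,0],"turn":0},{"dp":[0,0,0],"turn":0},{"dp":[0,0,0],"turn":0},{"dp":[0,0,0],"turn":0}]' -1 3
```

```text
t: 28.8
eef_pos: [0.6742, -0.0074, 0.0156]
tool_rot: [179.3, -1.2, -179.3]
contact_force: [-1.1, 0.4, -0.2]
gripper_width: 0.0915
t: 29.8
eef_pos: [0.6744, -0.0075, 0.016]
tool_rot: [179.3, -1.1, -179.3]
contact_force: [-0.0, 0.5, -0.6]
gripper_width: 0.0498
```

```bash
python3 -m handwheel '[{"dp":[0,0,-0.8],"turn":0},{"dp":[0,0,-0.2],"turn":0},{"dp":[0,0,-0.9],"turn":0},{"dp":[0,0,-0.2],"turn":0},{"dp":[0,0,-0.9],"turn":0},{"dp":[0,0,0.1],"turn":0},{"dp":[0,0,0.4],"turn":0},{"dp":[0,0,-0.9],"turn":0}]' -1 3;python3 -m handwheel '[{"dp":[0,0,0.3],"turn":0},{"dp":[0,0,0.4],"turn":0},{"dp":[0.2,0,-0.8],"turn":0},{"dp":[0,0,0.3],"turn":0},{"dp":[0,0,0.4],"turn":0},{"dp":[0.6,0,-0.8],"turn":0},{"dp":[0.1,0,0.3],"turn":0},{"dp":[-0.3,0,0.4],"turn":0}]' -1 3;python3 -m handwheel '[{"dp":[0.6,0,-0.8],"turn":0},{"dp":[0.1,0,0.3],"turn":0},{"dp":[-0.3,0,0.4],"turn":0},{"dp":[0.6,0,-0.8],"turn":0},{"dp":[0.1,0,0.3],"turn":0},{"dp":[-0.3,0,0.4],"turn":0},{"dp":[0,0,0],"turn":0},{"dp":[0,0,0],"turn":0}]' -1 3; python3 - <<'E'
from h import *
p=optics.capture("side"); cv2.imwrite("pics/s10.png",cv2.resize(p["image"][100:330,180:480,::-1],(780,598)))
E
```

```text
t: 30.8
eef_pos: [0.6717, -0.0116, 0.143]
tool_rot: [179.5, -2.0, -179.4]
contact_force: [0.4, -1.0, -0.1]
gripper_width: 0.0497
t: 31.8
eef_pos: [0.6404, -0.0136, 0.105]
tool_rot: [179.5, -3.0, -179.3]
contact_force: [0.1, 0.2, -1.0]
gripper_width: 0.05
t: 32.8
eef_pos: [0.6116, -0.0155, 0.0944]
tool_rot: [179.3, -3.8, -179.4]
contact_force: [-0.2, -0.6, -0.1]
gripper_width: 0.0503
```

View pics/s10.png

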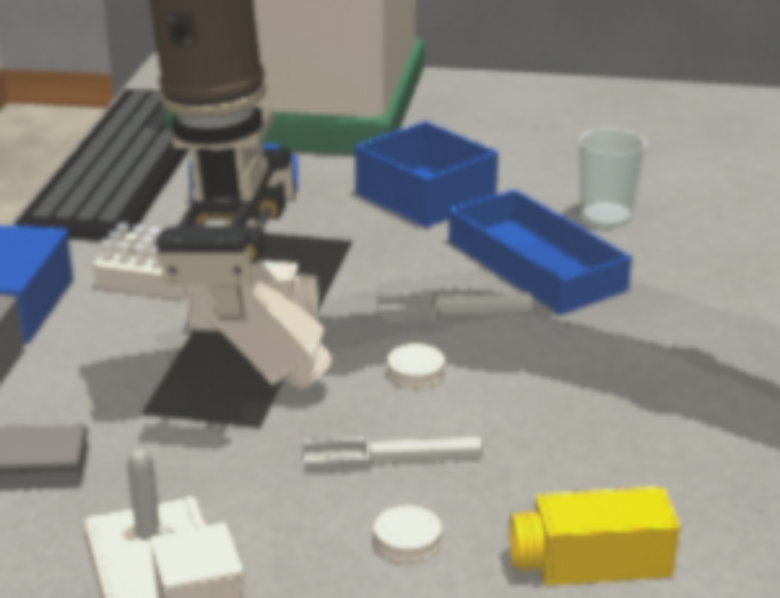

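```bash
python3 -m handwheel '[{"dp":[0.1,0,-1],"turn":0},{"dp":[0,0,0],"turn":0},{"dp":[0,0,0.3],"turn":0},{"dp":[0.4,0,-1],"turn":0},{"dp":[0,0,0],"turn":0},{"dp":[-0.2,0,0.3],"turn":0},{"dp":[0.7,0,-0.8],"turn":0},{"dp":[0.1,0,0],"turn":0}]' -1 3;python3 -m handwheel '[{"dp":[-0.2,0,0.3],"turn":0},{"dp":[-0.3,0,0.3],"turn":0},{"dp":[1.0,0,-0.6],"turn":0},{"dp":[0.4,0,0.2],"turn":0},{"dp":[0.1,0,0.2],"turn":0},{"dp":[-0.2,0,0.2],"turn":0},{"dp":[0,0,0],"turn":0},{"dp":[0,0,0],"turn":0}]' -1 3; python3 - <<'E'
from h import *
p=optics.capture("side"); cv2.imwrite("pics/s11.png",cv2.resize(p["image"][100:330,180:480,::-1],(780,598)))
E
```

```text
t: 33.85
eef_pos: [0.5716, -0.0184, 0.1768]
tool_rot: [179.3, -4.4, -179.5]
contact_force: [0.5, 0.8, -0.5]
gripper_width: 0.0501
t: 34.85
eef_pos: [0.5413, -0.0193, 0.1407]
tool_rot: [179.1, -5.0, -179.5]
contact_force: [-0.4, -0.3, -1.0]
gripper_width: 0.0499
```

View pics/s11.png

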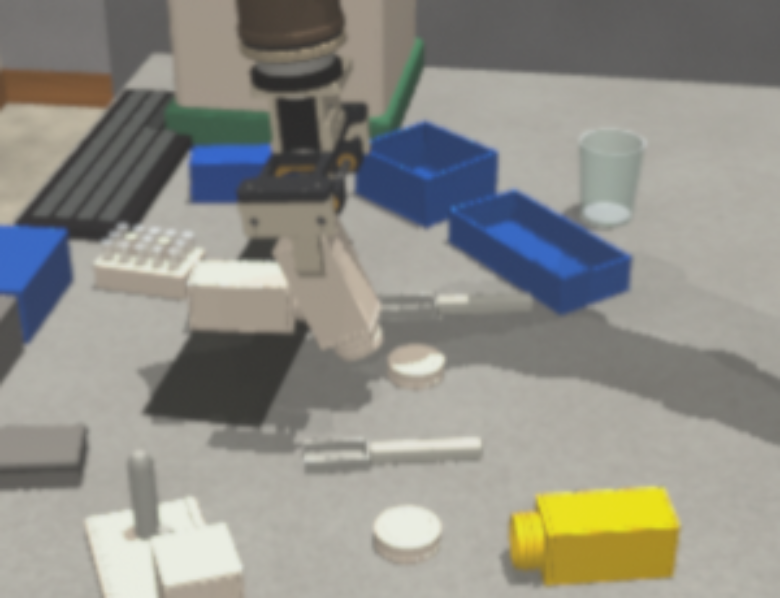

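```bash
python3 -m handwheel '[{"dp":[0,0,-0.3],"turn":0},{"dp":[0,0,-0.3],"turn":0},{"dp":[-1,0,0],"turn":0},{"dp":[-1,0,0],"turn":0},{"dp":[-1,0,0],"turn":0},{"dp":[-1,0,0],"turn":0},{"dp":[0,0,0],"turn":0},{"dp":[0,0,0],"turn":0}]' -1 20; python3 -c "
from h import *
print(env.get_state()['joints'])"
```

```text
t: 35.9
eef_pos: [0.7095, -0.019, 0.1607]
tool_rot: [179.1, -4.5, -179.7]
contact_force: [-0.1, 0.6, -0.3]
gripper_width: 0.05
[ 19.7302117   45.31321358 -41.98149073  74.00477262  27.39628871
  75.53743442  68.15047123]
```

```bash
python3 -m handwheel '[{"dp":[0.3,0,-0.3],"turn":0},{"dp":[0.3,0,-0.3],"turn":0},{"dp":[-1,0,0.8],"turn":0},{"dp":[0.3,0,-0.3],"turn":0},{"dp":[0.3,0,-0.3],"turn":0},{"dp":[0.3,0,-0.3],"turn":0},{"dp":[-1,0,0.8],"turn":0},{"dp":[0,0,0],"turn":0}]' -1 20; python3 -c "
from h import *
print(env.get_state()['joints'])"
```

```text
t: 36.9
eef_pos: [0.7229, -0.02, 0.171]
tool_rot: [179.2, -4.0, -179.7]
contact_force: [-0.1, -1.0, -0.7]
gripper_width: 0.0498
[ 19.118755    45.66532275 -41.84379328  71.51456154  27.56939293
  76.92249818  68.71511159]
```

```bash
python3 tilt.py
```

```text
side 1324
  z+17.5mm n193 x -20.8..30.6 mid 4.9 y -18.0..29.3
  z+32.5mm n200 x -16.9..35.9 mid 9.5 y -18.2..29.5
  z+47.5mm n198 x -11.5..40.6 mid 14.5 y -19.0..29.4
  z+62.5mm n173 x -6.1..44.8 mid 19.4 y -16.2..29.9
  z+77.5mm n130 x -1.5..46.8 mid 22.6 y -1.8..28.8
  z+92.5mm n44 x 9.0..44.2 mid 26.6 y 6.8..25.4
top 854
  z+17.5mm n119 x 28.5..36.9 mid 32.7 y -23.1..22.7
  z+32.5mm n122 x 33.5..42.5 mid 38.0 y -23.5..23.9
  z+47.5mm n113 x 38.3..47.1 mid 42.7 y -22.2..24.1
  z+62.5mm n45 x 43.4..47.6 mid 45.5 y -19.6..24.2
  z+77.5mm n51 x 41.8..50.1 mid 45.9 y -14.5..16.6
[ 0.72290568 -0.01996029  0.17098271] [ 179.20785089   -3.97732243 -179.67119059]
```

```bash
python3 -m handwheel '[{"dp":[0,0,0],"turn":0},{"dp":[1,0,0],"turn":0},{"dp":[0.6,0,0],"turn":0},{"dp":[0.3,0,0],"turn":0},{"dp":[0.1,0,0],"turn":0},{"dp":[1,0,0],"turn":0},{"dp":[0.6,0,0],"turn":0},{"dp":[0.3,0,0],"turn":0}]' -1 3; python3 -m handwheel '[{"dp":[0.1,0,0],"turn":0},{"dp":[1,0,0],"turn":0},{"dp":[0.6,0,0],"turn":0},{"dp":[0.3,0,0],"turn":0},{"dp":[0.1,0,0],"turn":0},{"dp":[0,0,0],"turn":0},{"dp":[0,0,0],"turn":0},{"dp":[0,0,0],"turn":0}]' -1 3; python3 tilt.py
```

```text
t: 38.0
eef_pos: [0.5658, -0.0185, 0.1932]
tool_rot: [179.2, -2.9, -179.6]
contact_force: [0.2, -0.0, -0.9]
gripper_width: 0.05
t: 39.0
eef_pos: [0.4861, -0.0185, 0.1983]
tool_rot: [179.0, -2.6, -179.7]
contact_force: [1.0, 0.9, -1.4]
gripper_width: 0.0498
side 1201
  z+17.5mm n187 x -25.4..24.9 mid -0.3 y -14.2..29.7
  z+32.5mm n177 x -21.9..28.1 mid 3.1 y -13.5..29.9
  z+47.5mm n184 x -18.6..31.1 mid 6.3 y -15.3..30.3
  z+62.5mm n178 x -15.5..34.0 mid 9.3 y -14.7..30.0
  z+77.5mm n109 x -13.1..33.8 mid 10.3 y 4.2..28.8
  z+92.5mm n82 x -4.4..34.0 mid 14.8 y 6.5..25.8
top 70
  z+17.5mm n11 x 25.9..28.9 mid 27.4 y 17.0..24.8
  z+32.5mm n15 x 28.1..32.2 mid 30.1 y 15.0..24.8
  z+47.5mm n20 x 32.1..35.4 mid 33.7 y 12.0..24.9
  z+62.5mm n17 x 35.2..37.6 mid 36.4 y 9.6..23.9
[ 0.48612095 -0.01845787  0.19826751] [ 178.96574452   -2.6140704  -179.68495179]
```

```bash
python3 -m handwheel '[{"dp":[0,0,-0.3],"turn":1},{"dp":[0,0,-0.4],"turn":1},{"dp":[0,0,-0.4],"turn":1},{"dp":[0,0,-0.4],"turn":1},{"dp":[0,0,-0.2],"turn":1},{"dp":[0,0,0],"turn":1},{"dp":[0,0,0],"turn":1},{"dp":[0,0,0],"turn":0.8}]' -1 5; python3 -c "
from h import *
plan(.5905,.2885,.26,117.8)"
```

```text
t: 40.1
eef_pos: [0.4896, -0.0192, 0.2679]
tool_rot: [-178.1, -2.2, 115.9]
contact_force: [0.4, 0.9, -0.8]
gripper_width: 0.0497
t 40.1 turn(+yaw deg) 1.9 => tool turn units -0.24 | alt 22.26 j7 12.5
dp units at current yaw [5.82 5.63 0.2 ] at final yaw [5.63 5.82 0.2 ]
```

```bash
python3 -m handwheel '[{"dp":[0.4,0.4,0],"turn":-0.24},{"dp":[0.7,0.7,0],"turn":0},{"dp":[0.8,0.8,0],"turn":0},{"dp":[0.9,0.9,0],"turn":0},{"dp":[0.9,0.9,0],"turn":0},{"dp":[0.8,0.8,0],"turn":0},{"dp":[0.6,0.6,0],"turn":-0.1},{"dp":[0.2,0.3,0],"turn":0}]' -1 5; python3 -m handwheel '[{"dp":[0,0,0],"turn":0},{"dp":[0,0,0],"turn":0},{"dp":[0,0,0],"turn":0},{"dp":[0,0,0],"turn":0},{"dp":[0,0,0],"turn":0},{"dp":[0,0,0],"turn":0},{"dp":[0,0,0],"turn":0},{"dp":[0,0,0],"turn":0}]' -1 5; python3 tilt.py; python3 -c "
from h import *
plan(.5905,.2885,.26,117.8)
p=optics.capture('side'); cv2.imwrite('pics/s12.png',cv2.resize(p['image'][220:420,180:380,::-1],(590,590),interpolation=cv2.INTER_CUBIC))
"
```

```text
t: 41.1
eef_pos: [0.5864, 0.2753, 0.267]
tool_rot: [-178.0, -2.2, 118.3]
contact_force: [-1.0, 0.8, -0.7]
gripper_width: 0.0501
t: 42.1
eef_pos: [0.5872, 0.2704, 0.2671]
tool_rot: [-178.0, -2.0, 118.0]
contact_force: [-0.9, 0.2, -0.7]
gripper_width: 0.0498
side 2440
  z+17.5mm n278 x 14.5..28.2 mid 21.3 y -22.4..26.3
  z+32.5mm n277 x -3.0..31.0 mid 14.0 y -22.2..26.3
  z+47.5mm n280 x -1.9..33.9 mid 16.0 y -22.0..26.2
  z+62.5mm n267 x 0.7..36.6 mid 18.7 y -22.4..25.9
  z+77.5mm n166 x 13.9..35.5 mid 24.7 y -17.9..25.7
  z+92.5mm n78 x 14.8..36.6 mid 25.7 y -17.6..21.9
top 0
[0.58722708 0.27042726 0.26706412] [-177.97070212   -2.04743654  117.97301562]
t 42.2 turn(+yaw deg) -0.2 => tool turn units 0.02 | alt -22.48 j7 -15.6
dp units at current yaw [0.36 0.28 0.18] at final yaw [0.36 0.28 0.18]
```

View pics/s12.png

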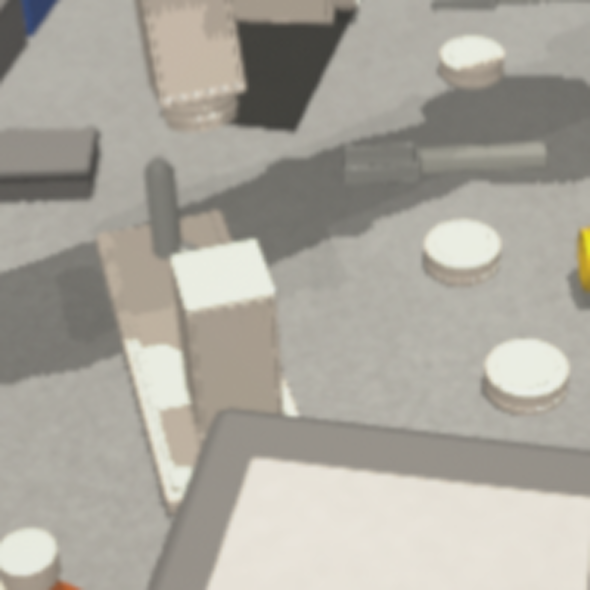

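```bash
cat > rim.py <<'E'
from h import *
import sys
rx,ry,rz,px,py=map(float,sys.argv[1:])
s=env.get_state(); Rt=R.from_euler('xyz',s['tool_rot'],degrees=True)
rim=Rt.apply([rx,ry,rz])+s['eef_pos']; z=Rt.apply([0,0,1])
print('rim',rim.round(4),'toolz',z.round(3))
for rimz in (.15,.075,.03): print(rimz,'shift units',(Rt.inv().apply(np.array([px,py,rimz])-rim)/.04).round(3))
E
python3 rim.py .0165 .002 .097 .583 .3025
```

```text
rim [0.5766 0.2874 0.1707] toolz [-0.048  0.015 -0.999]
0.15 shift units [0.239 0.337 0.515]
0.075 shift units [0.172 0.403 2.387]
0.03 shift units [0.131 0.443 3.511]
```

```bash
python3 -m handwheel '[{"dp":[0.17,0.3,0],"turn":0},{"dp":[0,0.1,0.2],"turn":0},{"dp":[0,0,0.4],"turn":0},{"dp":[0,0,0.5],"turn":0},{"dp":[0,0,0.5],"turn":0},{"dp":[0,0,0.4],"turn":0},{"dp":[0,0,0.1],"turn":0},{"dp":[0,0,0],"turn":0}]' -1 5;   python3 - <<'E'
from h import *
p=optics.capture("side"); cv2.imwrite("pics/s13.png",cv2.resize(p["image"][200:400,180:380,::-1],(590,590),interpolation=cv2.INTER_CUBIC))
E
python3 rim.py .0165 .002 .097 .583 .3025
```

```text
t: 43.25
eef_pos: [0.5935, 0.2861, 0.1748]
tool_rot: [-177.8, -2.1, 118.0]
contact_force: [0.1, -0.1, -0.3]
gripper_width: 0.0495
rim [0.5826 0.3029 0.0787] toolz [-0.051  0.014 -0.999]
0.15 shift units [ 0.05  -0.066 -1.78 ]
0.075 shift units [-0.018  0.007  0.093]
0.03 shift units [-0.058  0.051  1.216]
```

View pics/s13.png

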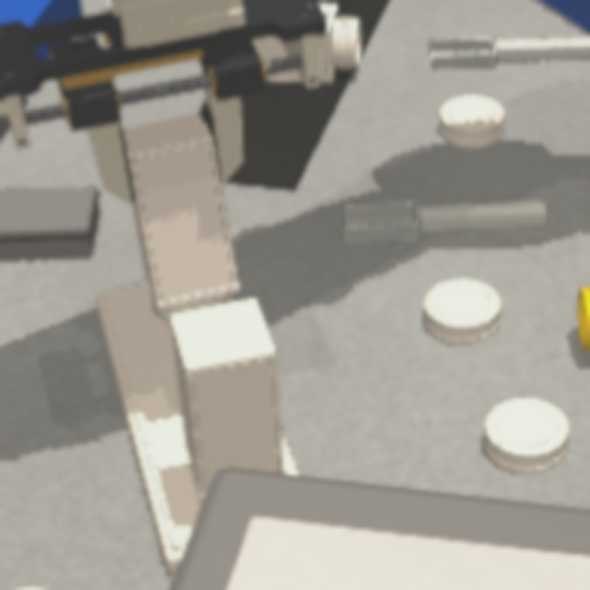

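```bash
python3 -m handwheel '[{"dp":[0.1,0,0.2],"turn":0},{"dp":[0.1,0,0.3],"turn":0},{"dp":[0.1,0.02,0.3],"turn":0},{"dp":[0.1,0.02,0.3],"turn":0},{"dp":[0.05,0,0.15],"turn":0},{"dp":[0,0,0],"turn":0},{"dp":[0,0,0],"turn":0},{"dp":[0,0,0],"turn":0}]' -1 3;   python3 tilt.py
```

```text
t: 44.3
eef_pos: [0.5839, 0.3054, 0.1235]
tool_rot: [-177.9, -2.1, 118.0]
contact_force: [-0.2, 0.3, -1.1]
gripper_width: 0.0501
side 1818
  z+17.5mm n179 x 16.7..76.7 mid 46.7 y -22.5..25.9
  z+32.5mm n64 x -17.6..87.7 mid 35.0 y 18.9..26.2
  z+47.5mm n60 x -20.9..84.2 mid 31.6 y 19.5..26.1
  z+62.5mm n54 x -18.3..86.6 mid 34.2 y 20.6..26.3
  z+77.5mm n24 x -13.9..85.0 mid 35.5 y 21.5..26.2
  z+92.5mm n11 x 7.0..85.5 mid 46.3 y 19.8..25.8
top 353
  z+17.5mm n21 x 64.7..89.0 mid 76.9 y -31.1..-29.5
  z+32.5mm n23 x 66.0..89.1 mid 77.6 y -31.1..-28.8
  z+47.5mm n17 x 67.3..89.3 mid 78.3 y -30.1..-28.1
  z+62.5mm n21 x 69.0..89.2 mid 79.1 y -29.6..-27.9
  z+77.5mm n19 x 70.4..89.4 mid 79.9 y -29.2..-27.6
[0.58391435 0.30538479 0.12352794] [-177.89306255   -2.07341863  118.03123612]
```

Down to the last millimetres and release.

```bash
python3 -m handwheel '[{"dp":[0.05,0,0.05],"turn":0},{"dp":[0.02,0,0.1],"turn":0},{"dp":[0,0,0.05],"turn":0},{"dp":[0,0,0],"turn":0},{"dp":[0,0,0],"turn":0},{"dp":[0,0,0],"turn":0},{"dp":[0,0,0],"turn":0},{"dp":[0,0,0],"turn":0}]' -1 3;  python3 -m handwheel '[{"dp":[0,0,0],"turn":0},{"dp":[0,0,0],"turn":0},{"dp":[0,0,0],"turn":0},{"dp":[0,0,0],"turn":0},{"dp":[0,0,-0.1],"turn":0},{"dp":[0,0,-0.1],"turn":0},{"dp":[0,0,-0.2],"turn":0},{"dp":[0,0,-0.3],"turn":0}]' 0.4;  python3 - <<'E'
from h import *
p=optics.capture("side"); cv2.imwrite("pics/s14.png",cv2.resize(p["image"][200:400,180:380,::-1],(590,590),interpolation=cv2.INTER_CUBIC))
E
```

```text
t: 45.4
eef_pos: [0.5825, 0.3079, 0.1155]
tool_rot: [-177.9, -2.1, 118.0]
contact_force: [0.5, 0.1, -1.0]
gripper_width: 0.0498
t: 46.4
eef_pos: [0.5837, 0.3077, 0.1451]
tool_rot: [-177.9, -2.1, 118.0]
contact_force: [-0.8, -0.2, 0.0]
gripper_width: 0.0641
```

View pics/s14.png

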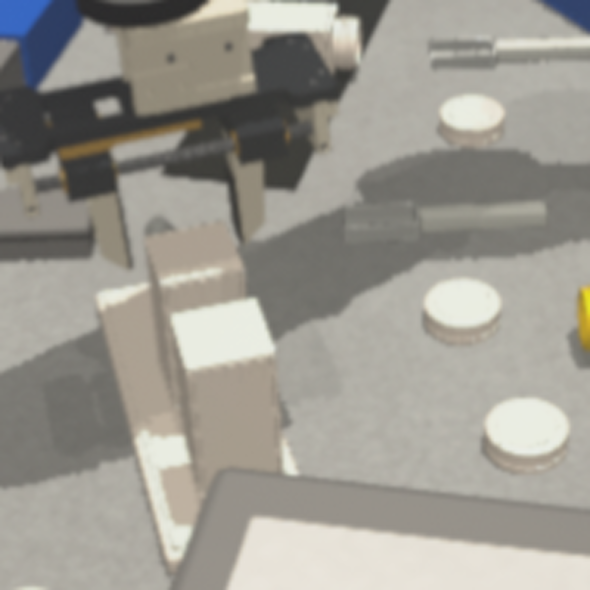

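```bash
python3 -m handwheel '[{"dp":[0,0,-0.5],"turn":0},{"dp":[0,0,-0.8],"turn":0},{"dp":[0,0,-0.8],"turn":-1},{"dp":[0,0,-0.6],"turn":-1},{"dp":[0,0,-0.3],"turn":-1},{"dp":[0,0,0],"turn":-1},{"dp":[0,0,0],"turn":-1},{"dp":[0,0,0],"turn":-1}]' 1;   python3 look.py jar0 cap0 scoop0; python3 -c "
from h import *
plan(.6752,-.1268,.15,185)
p=optics.capture('top'); cv2.imwrite('pics/t2.png',p['image'][...,::-1])"
```

```text
t: 47.45
eef_pos: [0.5908, 0.3071, 0.2769]
tool_rot: [179.4, -2.5, 167.5]
contact_force: [-0.0, 0.0, 0.4]
gripper_width: 0.0918
jar0 0.84 at [374. 175.] z 0.057 n 1301 rect [ 0.6274 -0.131 ] (120.7, 50.7) 4.7 med [ 0.6331 -0.1304]
jar0 0.74 at [234. 326.] z 0.054 n 1453 rect [0.2915 0.1841] (120.7, 51.6) 14.4 med [0.2836 0.1829]
jar0 0.66 at [134. 217.] z 0.138 n 485 rect [0.5348 0.3829] (49.9, 36.3) 25.1 med [0.5291 0.3852]
jar0 0.57 at [497. 137.] z 0.053 n 1519 rect [ 0.7068 -0.4126] (119.6, 51.9) 9.6 med [ 0.7126 -0.411 ]
jar0 0.5 at [363. 174.] z 0.008 n 6166 rect [ 0.6259 -0.1328] (357.3, 111.2) 87.3 med [ 0.6251 -0.1074]
cap0 0.68 at [181. 288.] z 0.021 n 444 rect [0.375  0.2972] (50.4, 49.1) 89.7 med [0.3749 0.2967]
cap0 0.65 at [346. 243.] z 0.021 n 160 rect [ 0.4714 -0.0622] (43.0, 21.9) 84.7 med [ 0.4689 -0.0628]
cap0 0.37 at [117. 330.] z 0.127 n 1025 rect [0.2892 0.4284] (49.8, 46.9) 89.7 med [0.29   0.4279]
scoop0 0.68 at [401. 123.] z 0.051 n 1244 rect [ 0.7532 -0.1963] (86.2, 48.0) -6.8 med [ 0.752  -0.1963]
scoop0 0.65 at [343. 241.] z 0.021 n 203 rect [ 0.4716 -0.0627] (48.0, 25.5) 82.8 med [ 0.4689 -0.0629]
scoop0 0.56 at [394. 246.] z 0.019 n 565 rect [ 0.4369 -0.1812] (142.5, 29.8) 12.4 med [ 0.4254 -0.185 ]
t 47.65 turn(+yaw deg) 17.9 => tool turn units -2.24 | alt 20.26 j7 25.8
dp units at current yaw [ -4.48 -10.1    3.16] at final yaw [ -1.16 -10.99   3.16]
```

View pics/t2.png

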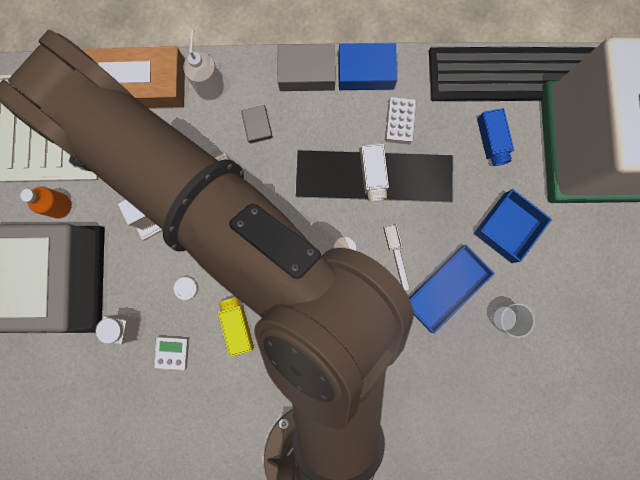

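```bash
python3 -m handwheel '[{"dp":[0,0,0],"turn":-1},{"dp":[0,0,0],"turn":-1},{"dp":[0,-0.5,0],"turn":-0.25},{"dp":[-0.1,-0.95,0],"turn":0},{"dp":[-0.1,-1,0],"turn":0},{"dp":[-0.1,-1,0],"turn":0},{"dp":[-0.1,-1,0],"turn":0},{"dp":[-0.1,-1,0],"turn":0}]'; python3 -m handwheel '[{"dp":[-0.1,-1,0],"turn":0},{"dp":[-0.1,-1,0],"turn":0},{"dp":[-0.1,-1,0],"turn":0},{"dp":[-0.1,-1,0.2],"turn":0},{"dp":[-0.1,-0.7,0.5],"turn":0},{"dp":[0,-0.3,0.6],"turn":0},{"dp":[0,0,0.6],"turn":0},{"dp":[0,0,0],"turn":0}]'; python3 -c "
from h import *
plan(.6752,-.1268,.018,184.8)"
```

```text
t: 48.7
eef_pos: [0.6284, 0.0904, 0.2716]
tool_rot: [178.7, -2.2, -175.1]
contact_force: [0.4, -0.6, -0.8]
gripper_width: 0.0919
t: 49.7
eef_pos: [0.6617, -0.1169, 0.1851]
tool_rot: [178.8, -2.3, -176.3]
contact_force: [-0.4, 0.6, 0.5]
gripper_width: 0.0917
t 49.7 turn(+yaw deg) 1.1 => tool turn units -0.14 | alt 22.36 j7 74.6
dp units at current yaw [-0.32 -0.27  4.18] at final yaw [-0.32 -0.27  4.18]
```

```bash
python3 -m handwheel '[{"dp":[-0.3,-0.25,0.2],"turn":-0.14},{"dp":[0,0,0.6],"turn":0},{"dp":[0,0,0.7],"turn":0},{"dp":[0,0,0.7],"turn":0},{"dp":[0,0,0.6],"turn":0},{"dp":[0,0,0.3],"turn":0},{"dp":[0,0,0],"turn":0},{"dp":[0,0,0],"turn":0}]'; python3 -c "
from h import *
plan(.6752,-.1268,.018,184.8)"
```

```text
t: 50.7
eef_pos: [0.6788, -0.1248, 0.0609]
tool_rot: [178.9, -1.7, -175.0]
contact_force: [-0.3, -0.0, 0.6]
gripper_width: 0.0917
t 50.7 turn(+yaw deg) -0.2 => tool turn units 0.03 | alt -22.47 j7 72.6
dp units at current yaw [ 0.09 -0.04  1.07] at final yaw [ 0.09 -0.04  1.07]
```

```bash
python3 -m handwheel '[{"dp":[0.09,-0.04,0.3],"turn":0},{"dp":[0,0,0.4],"turn":0},{"dp":[0,0,0.25],"turn":0},{"dp":[0,0,0.08],"turn":0},{"dp":[0,0,0],"turn":0},{"dp":[0,0,0],"turn":0},{"dp":[0,0,0],"turn":0},{"dp":[0,0,0],"turn":0}]'; python3 -m handwheel '[{"dp":[0,0,0],"turn":0},{"dp":[0,0,0],"turn":0},{"dp":[0,0,0],"turn":0},{"dp":[0,0,0],"turn":0},{"dp":[0,0,0],"turn":0},{"dp":[0,0,0],"turn":0},{"dp":[0,0,0],"turn":0},{"dp":[0,0,0],"turn":0}]' -1 3; python3 -m handwheel '[{"dp":[0,0,-0.3],"turn":0},{"dp":[0,0,-0.5],"turn":0},{"dp":[0,0,-0.6],"turn":0},{"dp":[0,0,-0.6],"turn":0},{"dp":[0,0,-0.6],"turn":0},{"dp":[0,0,-0.6],"turn":0},{"dp":[0,0,-0.3],"turn":0},{"dp":[0,0,0.3],"turn":0}]' -1 3
```

```text
t: 51.7
eef_pos: [0.6749, -0.1262, 0.019]
tool_rot: [178.9, -1.5, -175.0]
contact_force: [0.2, -0.9, -0.7]
gripper_width: 0.0914
t: 52.7
eef_pos: [0.6751, -0.1263, 0.0194]
tool_rot: [178.9, -1.5, -175.0]
contact_force: [0.2, -0.3, 0.1]
gripper_width: 0.0506
t: 53.7
eef_pos: [0.6805, -0.1274, 0.1615]
tool_rot: [178.9, -1.1, -174.9]
contact_force: [0.2, -0.4, -2.3]
gripper_width: 0.05
```

```bash
python3 -m handwheel '[{"dp":[0,0,0.3],"turn":0},{"dp":[0.2,0,-0.8],"turn":0},{"dp":[0,0,0.3],"turn":0},{"dp":[0,0,0.4],"turn":0},{"dp":[0.2,0,-0.8],"turn":0},{"dp":[0,0,0.3],"turn":0},{"dp":[0,0,0.4],"turn":0},{"dp":[0.4,0,-0.8],"turn":0}]' -1 3;python3 -m handwheel '[{"dp":[0.1,0,0.3],"turn":0},{"dp":[-0.2,0,0.4],"turn":0},{"dp":[0.6,0,-0.8],"turn":0},{"dp":[0.3,0,0.2],"turn":0},{"dp":[-0.1,0,0.3],"turn":0},{"dp":[1.0,0,-0.5],"turn":0},{"dp":[0.5,0,0.2],"turn":0},{"dp":[0.2,0,0.2],"turn":0}]' -1 3;  python3 - <<'E'
from h import *
p=optics.capture("side"); cv2.imwrite("pics/s15.png",cv2.resize(p["image"][100:330,180:480,::-1],(780,598)))
E
python3 tilt.py
```

```text
t: 54.7
eef_pos: [0.6411, -0.1321, 0.168]
tool_rot: [178.7, -2.5, -174.9]
contact_force: [1.7, -0.1, 1.4]
gripper_width: 0.0504
t: 55.7
eef_pos: [0.5443, -0.1396, 0.1442]
tool_rot: [178.2, -3.0, -174.8]
contact_force: [-0.1, -0.5, -0.9]
gripper_width: 0.0498
side 990
  z+17.5mm n141 x -25.8..25.6 mid -0.1 y -13.3..31.3
  z+32.5mm n141 x -21.7..28.9 mid 3.6 y -11.4..29.7
  z+47.5mm n153 x -18.3..32.9 mid 7.3 y -13.7..31.6
  z+62.5mm n141 x -14.1..36.6 mid 11.3 y -7.0..30.1
  z+77.5mm n98 x -10.7..36.6 mid 13.0 y 7.0..30.2
  z+92.5mm n74 x -0.5..37.9 mid 18.7 y 3.8..25.7
top 443
  z+17.5mm n75 x 24.6..29.4 mid 27.0 y -22.7..24.9
  z+32.5mm n80 x 27.3..33.4 mid 30.3 y -22.7..25.2
  z+47.5mm n72 x 23.4..37.2 mid 30.3 y -22.8..25.3
  z+62.5mm n70 x 23.2..40.1 mid 31.7 y -22.6..25.3
  z+77.5mm n16 x 20.8..41.4 mid 31.1 y -8.5..24.8
[ 0.54326129 -0.1396788   0.14331322] [ 178.2308873    -3.11389985 -174.75357117]
```

View pics/s15.png

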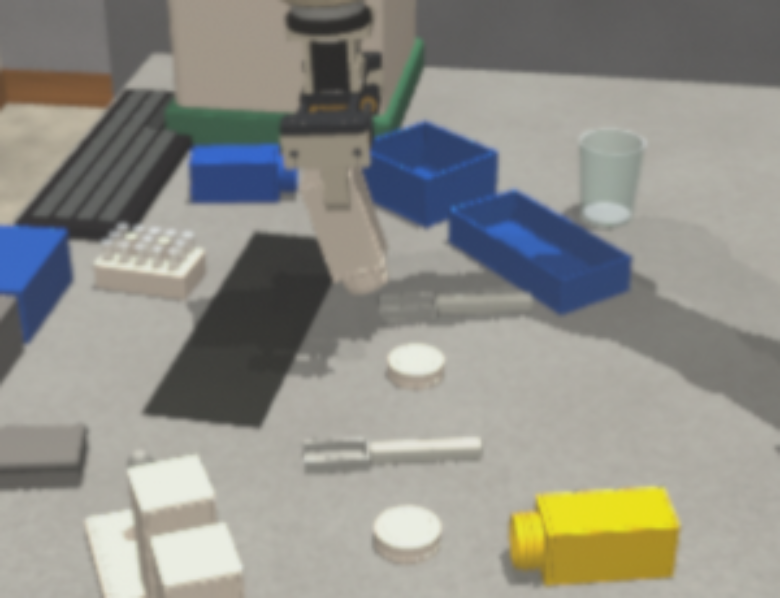

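```bash
python3 -m handwheel '[{"dp":[1,0,0],"turn":0},{"dp":[0.6,0,0],"turn":0},{"dp":[0.3,0,0],"turn":0},{"dp":[0.1,0,0],"turn":0},{"dp":[0,0,-0.3],"turn":0},{"dp":[0,0,-0.5],"turn":0},{"dp":[0,0,-0.7],"turn":0},{"dp":[0,0,-0.7],"turn":0}]' -1 3;python3 -m handwheel '[{"dp":[0,0,-0.6],"turn":1},{"dp":[0,0,-0.3],"turn":1},{"dp":[0,0,-0.1],"turn":1},{"dp":[0,0,0],"turn":1},{"dp":[0,0,0],"turn":1},{"dp":[0,0,0],"turn":1},{"dp":[0,0,0],"turn":1},{"dp":[0,0,0],"turn":1}]' -1 5; python3 -c "
from h import *
plan(.627+.007,.2195-.014,.265,117.8)"
```

```text
t: 56.85
eef_pos: [0.4764, -0.1468, 0.2408]
tool_rot: [177.9, -2.6, -174.5]
contact_force: [0.3, -0.6, -0.9]
gripper_width: 0.0499
t: 57.85
eef_pos: [0.4888, -0.1439, 0.2935]
tool_rot: [-179.5, -2.7, 119.9]
contact_force: [-0.0, 0.9, -0.7]
gripper_width: 0.0498
t 57.85 turn(+yaw deg) -2.1 => tool turn units 0.26 | alt -22.24 j7 27.5
dp units at current yaw [5.77 7.5  0.71] at final yaw [6.03 7.28 0.71]
```

```bash
python3 -m handwheel '[{"dp":[0.4,0.5,0],"turn":0.2},{"dp":[0.6,0.8,0],"turn":0},{"dp":[0.75,0.95,0],"turn":0},{"dp":[0.75,0.95,0],"turn":0},{"dp":[0.75,0.95,0],"turn":0},{"dp":[0.75,0.95,0],"turn":0},{"dp":[0.75,0.95,0],"turn":0},{"dp":[0.6,0.7,0],"turn":0}]' -1 5; python3 -m handwheel '[{"dp":[0.4,0.4,0],"turn":0},{"dp":[0.2,0.2,0],"turn":0},{"dp":[0,0,0],"turn":0},{"dp":[0,0,0],"turn":0},{"dp":[0,0,0],"turn":0},{"dp":[0,0,0],"turn":0},{"dp":[0,0,0],"turn":0},{"dp":[0,0,0],"turn":0}]' -1 5; python3 tilt.py; python3 -c "
from h import *
plan(.634,.2055,.265,117.8)
p=optics.capture('side'); cv2.imwrite('pics/s16.png',cv2.resize(p['image'][160:400,160:400,::-1],(590,590),interpolation=cv2.INTER_CUBIC))
"
```

```text
t: 58.85
eef_pos: [0.6364, 0.1831, 0.3096]
tool_rot: [180.0, -2.6, 117.9]
contact_force: [-0.7, -0.5, -0.2]
gripper_width: 0.0497
t: 59.85
eef_pos: [0.6478, 0.2181, 0.313]
tool_rot: [179.8, -2.8, 118.0]
contact_force: [0.4, -0.2, -1.8]
gripper_width: 0.0498
side 2295
  z+17.5mm n266 x 11.0..25.7 mid 18.4 y -21.8..25.2
  z+32.5mm n249 x -4.1..28.3 mid 12.1 y -21.7..25.2
  z+47.5mm n260 x 5.2..31.8 mid 18.5 y -22.2..25.0
  z+62.5mm n250 x -0.9..33.8 mid 16.5 y -21.8..24.9
  z+77.5mm n171 x 12.8..34.7 mid 23.8 y -20.5..24.8
  z+92.5mm n151 x 13.9..33.8 mid 23.9 y -17.9..22.2
top 0
[0.64783307 0.2180597  0.31296652] [179.84541804  -2.76878518 118.02168967]
t 59.95 turn(+yaw deg) -0.2 => tool turn units 0.03 | alt -22.47 j7 -11.0
dp units at current yaw [-0.12 -0.45  1.2 ] at final yaw [-0.12 -0.45  1.2 ]
```

View pics/s16.png

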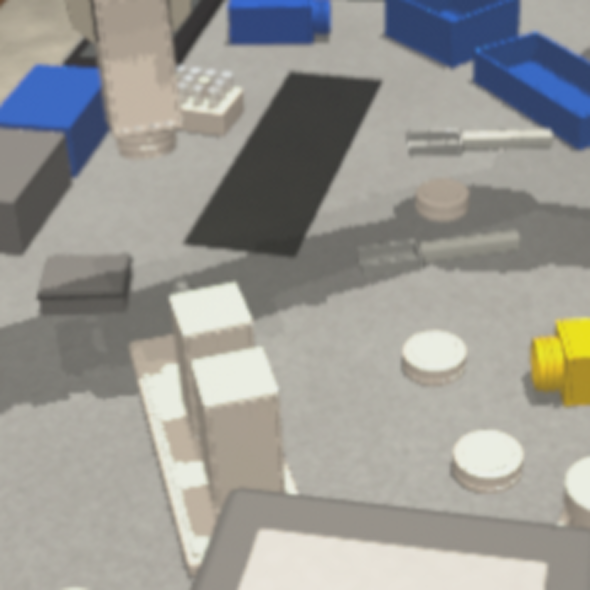

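```bash
python3 rim.py .014 .0015 .098 .627 .219
```

```text
rim [0.6405 0.2357 0.2157] toolz [-0.02   0.044 -0.999]
0.15 shift units [-0.289 -0.499  1.629]
0.075 shift units [-0.38  -0.504  3.502]
0.03 shift units [-0.434 -0.507  4.626]
```

```bash
python3 -m handwheel '[{"dp":[-0.3,-0.4,0.2],"turn":0},{"dp":[-0.08,-0.1,0.4],"turn":0},{"dp":[0,0,0.5],"turn":0},{"dp":[0,0,0.5],"turn":0},{"dp":[0,0,0.2],"turn":0},{"dp":[0,0,0],"turn":0},{"dp":[0,0,0],"turn":0},{"dp":[0,0,0],"turn":0}]' -1 5; python3 rim.py .014 .0015 .098 .627 .219;  python3 tilt.py
```

```text
t: 61.0
eef_pos: [0.6357, 0.2008, 0.2371]
tool_rot: [179.7, -2.9, 118.1]
contact_force: [-0.4, 0.8, -1.4]
gripper_width: 0.0495
rim [0.6285 0.2183 0.1399] toolz [-0.02   0.046 -0.999]
0.15 shift units [ 0.045 -0.023 -0.25 ]
0.075 shift units [-0.049 -0.032  1.623]
0.03 shift units [-0.105 -0.037  2.746]
side 2081
  z+17.5mm n234 x 10.2..25.6 mid 17.9 y -22.4..26.3
  z+32.5mm n240 x -5.4..28.5 mid 11.6 y -22.3..26.4
  z+47.5mm n237 x -3.7..31.3 mid 13.8 y -21.8..26.4
  z+62.5mm n232 x 1.8..34.0 mid 17.9 y -22.1..26.4
  z+77.5mm n141 x -1.2..33.9 mid 16.3 y -19.5..25.9
  z+92.5mm n110 x 15.1..33.3 mid 24.2 y -17.6..21.7
top 1
[0.63568299 0.20075335 0.23709839] [179.74808816  -2.86974837 118.1392352 ]
```

```bash
python3 -m handwheel '[{"dp":[-0.05,-0.03,0.2],"turn":0},{"dp":[0,0,0.4],"turn":0},{"dp":[0,0,0.5],"turn":0},{"dp":[0,0,0.4],"turn":0},{"dp":[0,0,0.1],"turn":0},{"dp":[0,0,0],"turn":0},{"dp":[0,0,0],"turn":0},{"dp":[0,0,0],"turn":0}]' -1 5; python3 rim.py .014 .0015 .098 .627 .219; python3 -c "
from h import *
p=optics.capture('side'); cv2.imwrite('pics/s17.png',cv2.resize(p['image'][200:380,170:350,::-1],(590,590),interpolation=cv2.INTER_CUBIC))
"
```

```text
t: 62.1
eef_pos: [0.6343, 0.2011, 0.1691]
tool_rot: [179.7, -2.9, 118.1]
contact_force: [0.2, 0.4, -1.1]
gripper_width: 0.0498
rim [0.6271 0.2187 0.0719] toolz [-0.019  0.046 -0.999]
0.15 shift units [ 0.105  0.01  -1.949]
0.075 shift units [ 0.011  0.001 -0.077]
0.03 shift units [-0.045 -0.004  1.047]
```

View pics/s17.png

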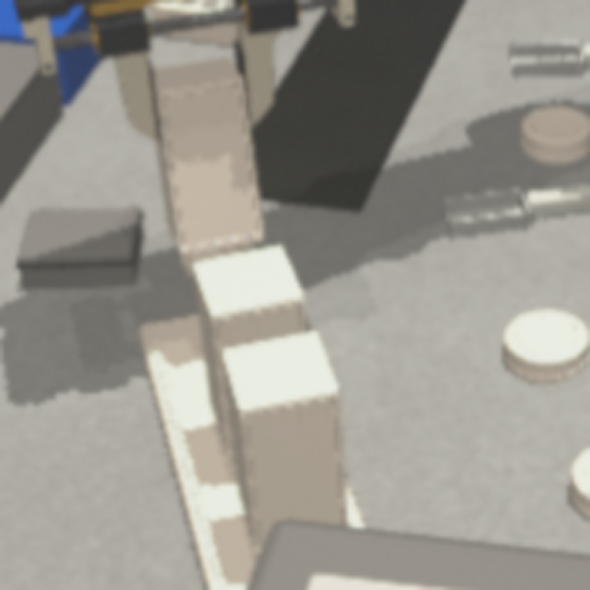

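```bash
python3 -m handwheel '[{"dp":[0.07,0,0.2],"turn":0},{"dp":[0.1,0,0.3],"turn":0},{"dp":[0.1,0,0.3],"turn":0},{"dp":[0.07,0,0.25],"turn":0},{"dp":[0.03,0,0.1],"turn":0},{"dp":[0,0,0],"turn":0},{"dp":[0,0,0],"turn":0},{"dp":[0,0,0],"turn":0}]' -1 3;   python3 -m handwheel '[{"dp":[0.05,0,0.05],"turn":0},{"dp":[0.02,0,0.1],"turn":0},{"dp":[0,0,0.05],"turn":0},{"dp":[0,0,0],"turn":0},{"dp":[0,0,0],"turn":0},{"dp":[0,0,0],"turn":0},{"dp":[0,0,0],"turn":0},{"dp":[0,0,0],"turn":0}]' -1 3
```

```text
t: 63.15
eef_pos: [0.6259, 0.2175, 0.1208]
tool_rot: [179.7, -2.9, 118.1]
contact_force: [0.0, 1.1, -1.1]
gripper_width: 0.05
t: 64.15
eef_pos: [0.6249, 0.2212, 0.1138]
tool_rot: [179.6, -2.9, 118.1]
contact_force: [-1.1, 0.2, 2.0]
gripper_width: 0.0501
```

```bash
python3 -m handwheel '[{"dp":[0,0,0],"turn":0},{"dp":[0,0,0],"turn":0},{"dp":[0,0,0],"turn":0},{"dp":[0,0,0],"turn":0},{"dp":[0,0,-0.1],"turn":0},{"dp":[0,0,-0.1],"turn":0},{"dp":[0,0,-0.3],"turn":0},{"dp":[0,0,-0.7],"turn":0}]' 0.4; python3 -m handwheel '[{"dp":[0,0,-1],"turn":0},{"dp":[0,0,-1],"turn":0},{"dp":[0,0,-0.7],"turn":-1},{"dp":[0,0,-0.2],"turn":-1},{"dp":[0,0,0],"turn":-1},{"dp":[0,0,0],"turn":-1},{"dp":[0,0,0],"turn":-1},{"dp":[0,0,0],"turn":-1}]' 1; python3 -c "
from h import *
p=optics.capture('side'); cv2.imwrite('pics/s18.png',cv2.resize(p['image'][200:380,170:350,::-1],(590,590),interpolation=cv2.INTER_CUBIC))
"
```

```text
t: 65.15
eef_pos: [0.6249, 0.2178, 0.1619]
tool_rot: [179.8, -2.9, 118.1]
contact_force: [0.1, 0.6, 0.9]
gripper_width: 0.0643
t: 66.15
eef_pos: [0.6278, 0.2139, 0.2934]
tool_rot: [177.3, -1.2, 167.7]
contact_force: [0.6, 1.1, -0.5]
gripper_width: 0.0917
```

View pics/s18.png

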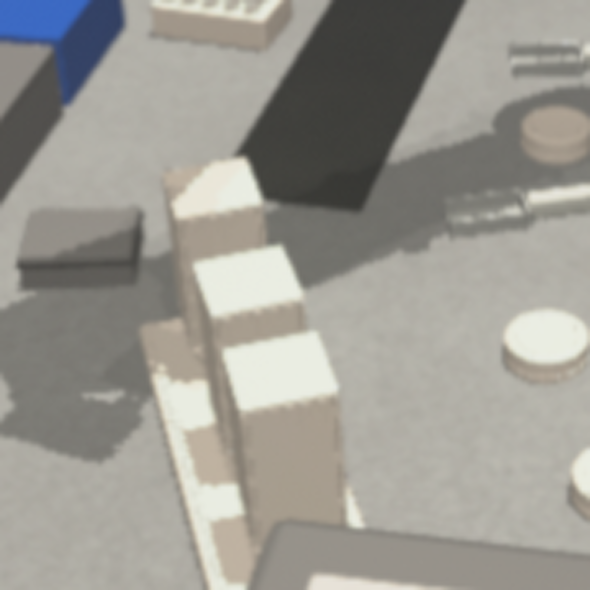

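```bash
python3 look.py jar0 cap0 scoop0
```

```text
jar0 0.85 at [140. 212.] z 0.138 n 1022 rect [0.5386 0.3767] (51.3, 48.9) 27.2 med [0.5376 0.3765]
jar0 0.8 at [232. 325.] z 0.053 n 1515 rect [0.2916 0.1842] (120.4, 51.2) 14.6 med [0.285  0.1831]
jar0 0.73 at [496. 134.] z 0.053 n 1442 rect [ 0.7065 -0.4117] (118.8, 50.0) 9.2 med [ 0.7131 -0.4107]
jar0 0.66 at [174. 192.] z 0.138 n 916 rect [0.575  0.3052] (49.9, 49.6) 30.1 med [0.574  0.3052]
jar0 0.57 at [206. 186.] z 0.138 n 82 rect [0.5366 0.1751] (184.1, 7.7) 46.8 med [0.5921 0.2343]
cap0 0.76 at [237. 261.] z 0.021 n 444 rect [0.4317 0.1823] (50.1, 49.7) -89.2 med [0.4315 0.1817]
cap0 0.61 at [183. 285.] z 0.022 n 452 rect [0.3753 0.2979] (51.2, 48.1) 13.2 med [0.3749 0.2969]
cap0 0.53 at [401. 122.] z 0.052 n 1211 rect [ 0.7524 -0.1965] (84.3, 48.1) -6.6 med [ 0.752  -0.1961]
scoop0 0.74 at [182. 208.] z 0.02 n 1641 rect [0.5593 0.2479] (315.2, 164.4) 86.2 med [0.5635 0.2975]
scoop0 0.6 at [391. 233.] z 0.014 n 191 rect [ 0.4658 -0.1255] (133.0, 49.6) -68.1 med [ 0.4902 -0.1802]
```

All three jars are upright and fully down: tops measure 0.138, minus the 3 mm depth bias, against 0.135 expected. Now the caps.

```bash
python3 -c "
from h import *
plan(.375,.297,.1,167.7)"
```

```text
t 66.4 turn(+yaw deg) 0.5 => tool turn units -0.06 | alt 22.44 j7 32.0
dp units at current yaw [6.63 0.63 4.82] at final yaw [6.62 0.69 4.82]
```

```bash
python3 -m handwheel '[{"dp":[0.6,0.1,0],"turn":0},{"dp":[1,0.1,0],"turn":0},{"dp":[1,0.1,0],"turn":0},{"dp":[1,0.1,0],"turn":0},{"dp":[1,0.1,0],"turn":0},{"dp":[1,0.1,0],"turn":0},{"dp":[0.7,0.1,0.4],"turn":0},{"dp":[0.3,0,0.7],"turn":0}]'; python3 -m handwheel '[{"dp":[0,0,0.8],"turn":0},{"dp":[0,0,0.8],"turn":0},{"dp":[0,0,0.8],"turn":0},{"dp":[0,0,0.6],"turn":0},{"dp":[0,0,0.3],"turn":0},{"dp":[0,0,0],"turn":0},{"dp":[0,0,0],"turn":0},{"dp":[0,0,0],"turn":0}]';python3 -c "
from h import *
plan(.375,.297,.012,167.7)"
```

```text
t: 67.4
eef_pos: [0.3705, 0.3077, 0.2576]
tool_rot: [177.2, -1.0, 165.8]
contact_force: [0.9, 0.0, -1.4]
gripper_width: 0.092
t: 68.4
eef_pos: [0.3695, 0.3157, 0.1244]
tool_rot: [177.1, -0.7, 165.1]
contact_force: [0.3, 0.2, 0.3]
gripper_width: 0.0921
t 68.4 turn(+yaw deg) 2.6 => tool turn units -0.33 | alt 22.17 j7 -1.0
dp units at current yaw [-0.25 -0.42  2.81] at final yaw [-0.23 -0.43  2.81]
```

```bash
cat >> h.py <<'E'
def plan2(x,y,z):
    s=env.get_state(); Rt=R.from_euler("xyz",s["tool_rot"],degrees=True)
    print("t",round(s["t"],2),"dp",(Rt.inv().apply(np.array([x,y,z])-s["eef_pos"])/.04).round(2),"toolz",Rt.apply([0,0,1]).round(3))
E
python3 -c "
from h import *
plan2(.375,.297,.012)"
```

```text
t 68.4 dp [-0.29 -0.56  2.78] toolz [ 0.     0.052 -0.999]
```

```bash
python3 -m handwheel '[{"dp":[-0.2,-0.4,0],"turn":0},{"dp":[-0.08,-0.15,0.4],"turn":0},{"dp":[0,0,0.7],"turn":0},{"dp":[0,0,0.7],"turn":0},{"dp":[0,0,0.5],"turn":0},{"dp":[0,0,0.2],"turn":0},{"dp":[0,0,0.1],"turn":0},{"dp":[0,0,0],"turn":0}]';python3 -c "
from h import *
plan2(.375,.297,.012)"
```

```text
t: 69.4
eef_pos: [0.3764, 0.2988, 0.0159]
tool_rot: [176.9, -0.6, 164.9]
contact_force: [-0.3, 1.4, 0.3]
gripper_width: 0.092
t 69.4 dp [ 0.02 -0.06  0.09] toolz [ 0.004  0.056 -0.998]
```

```bash
python3 -m handwheel '[{"dp":[0,-0.05,0.08],"turn":0},{"dp":[0,0,0],"turn":0},{"dp":[0,0,0],"turn":0},{"dp":[0,0,0],"turn":0},{"dp":[0,0,0],"turn":0},{"dp":[0,0,0],"turn":0},{"dp":[0,0,0],"turn":0},{"dp":[0,0,0],"turn":0}]' -1 15; python3 -m handwheel '[{"dp":[0,0,-0.3],"turn":0},{"dp":[0,0,-0.8],"turn":0},{"dp":[0,0,-1],"turn":0},{"dp":[0,0,-1],"turn":0},{"dp":[0,0,-0.8],"turn":0},{"dp":[0,0,-0.4],"turn":0},{"dp":[0,0,0],"turn":0},{"dp":[0,0,0],"turn":0}]'; python3 -c "
from h import *
plan(.5012,-.4355,.2,141)
p=optics.capture('side'); cv2.imwrite('pics/s19.png',p['image'][...,::-1])"
```

```text
t: 70.4
eef_pos: [0.3769, 0.2973, 0.0138]
tool_rot: [176.7, -0.5, 164.9]
contact_force: [-0.9, 0.7, 0.1]
gripper_width: 0.0513
t: 71.4
eef_pos: [0.374, 0.2866, 0.1929]
tool_rot: [176.9, -0.6, 165.0]
contact_force: [1.0, 0.3, -0.5]
gripper_width: 0.0511
t 71.4 turn(+yaw deg) -24.0 => tool turn units 3.0 | alt -19.5 j7 8.1
dp units at current yaw [ -7.74 -16.62  -0.18] at final yaw [-13.83 -12.03  -0.18]
```

View pics/s19.png

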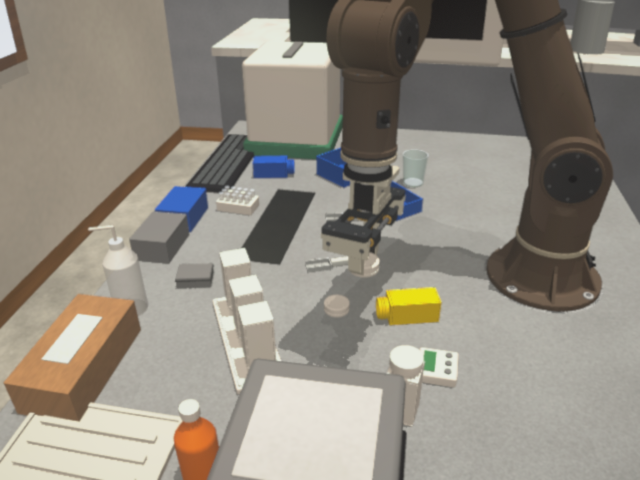

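```bash
python3 -m handwheel '[{"dp":[-0.2,-0.5,0],"turn":0},{"dp":[-0.4,-0.85,0],"turn":0},{"dp":[-0.45,-0.98,0],"turn":0},{"dp":[-0.45,-0.98,0],"turn":0},{"dp":[-0.45,-0.98,0],"turn":0},{"dp":[-0.45,-0.98,0],"turn":0},{"dp":[-0.45,-0.98,0],"turn":0},{"dp":[-0.45,-0.98,0],"turn":0}]'; python3 -m handwheel '[{"dp":[-0.45,-0.98,0],"turn":0},{"dp":[-0.45,-0.98,0],"turn":0},{"dp":[-0.45,-0.98,0],"turn":0},{"dp":[-0.45,-0.98,0],"turn":0},{"dp":[-0.45,-0.98,0],"turn":0},{"dp":[-0.45,-0.98,0],"turn":0},{"dp":[-0.45,-0.98,0],"turn":0},{"dp":[-0.3,-0.7,0],"turn":0}]'; python3 -c "
from h import *
plan2(.5168,-.448,.075)"
```

```text
t: 72.45
eef_pos: [0.4247, -0.0324, 0.1673]
tool_rot: [176.9, -1.3, 165.6]
contact_force: [0.3, 0.3, -0.9]
gripper_width: 0.0515
t: 73.45
eef_pos: [0.4802, -0.3688, 0.1347]
tool_rot: [176.6, -2.1, 165.8]
contact_force: [0.6, -0.4, 0.0]
gripper_width: 0.0515
t 73.45 dp [-1.43 -1.78  1.34] toolz [-0.022  0.067 -0.998]
```

```bash
python3 -m handwheel '[{"dp":[-0.6,-0.7,0],"turn":0},{"dp":[-0.5,-0.6,0.2],"turn":0},{"dp":[-0.3,-0.4,0.4],"turn":0},{"dp":[0,0,0.4],"turn":0},{"dp":[0,0,0.3],"turn":0},{"dp":[0,0,0],"turn":0},{"dp":[0,0,0],"turn":0},{"dp":[0,0,0],"turn":0}]'; python3 -c "
from h import *
plan2(.5168,-.448,.068)"
```

```text
t: 74.45
eef_pos: [0.5148, -0.4443, 0.0658]
tool_rot: [176.3, -2.8, 165.9]
contact_force: [-0.1, -0.2, -0.3]
gripper_width: 0.0515
t 74.45 dp [-0.07 -0.07 -0.06] toolz [-0.031  0.074 -0.997]
```

```bash
python3 -m handwheel '[{"dp":[0,0,0],"turn":0},{"dp":[0,0,0],"turn":0},{"dp":[0,0,0],"turn":0},{"dp":[0,0,0],"turn":0},{"dp":[0,0,-0.2],"turn":0},{"dp":[0,0,-0.5],"turn":0},{"dp":[0,0,-1],"turn":0},{"dp":[0,0.5,-1],"turn":0}]' 0.45; python3 -m handwheel '[{"dp":[0.4,1,-0.5],"turn":0},{"dp":[0.4,1,0],"turn":0},{"dp":[0.4,1,0],"turn":0},{"dp":[0.4,1,0],"turn":0},{"dp":[0.4,1,0],"turn":0},{"dp":[0.4,1,0],"turn":0},{"dp":[0.4,1,0],"turn":0},{"dp":[0.4,1,0],"turn":0}]' 1; python3 look.py cap0 scoop0 tub; python3 -c "
from h import *
p=optics.capture('top'); cv2.imwrite('pics/t3.png',p['image'][...,::-1])"
```

```text
t: 75.45
eef_pos: [0.5217, -0.4344, 0.1792]
tool_rot: [176.3, -2.9, 165.7]
contact_force: [0.6, -0.5, 0.7]
gripper_width: 0.0663
t: 76.45
eef_pos: [0.4824, -0.0853, 0.2418]
tool_rot: [176.6, -1.7, 165.6]
contact_force: [2.3, 0.4, -0.5]
gripper_width: 0.092
cap0 0.91 at [238. 261.] z 0.021 n 423 rect [0.4315 0.1818] (50.2, 48.0) 62.5 med [0.4313 0.182 ]
cap0 0.81 at [344. 247.] z 0.021 n 424 rect [ 0.4595 -0.0605] (49.8, 49.3) -1.9 med [ 0.4593 -0.0609]
cap0 0.7 at [512. 220.] z 0.025 n 436 rect [ 0.5132 -0.4453] (49.3, 48.9) 47.4 med [ 0.5129 -0.4451]
cap0 0.16 at [172. 192.] z 0.138 n 969 rect [0.5754 0.3065] (52.0, 50.6) 30.6 med [0.5752 0.3061]
tub 0.71 at [512. 234.] z 0.059 n 2739 rect [ 0.501  -0.4361] (122.6, 111.5) -38.4 med [ 0.5043 -0.4379]
```

View pics/t3.png

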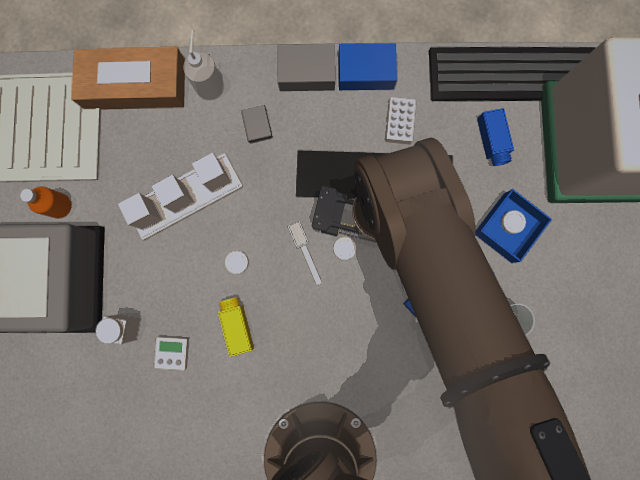

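The first cap is in the tub at (514,222). A scoop has been knocked aside and now runs from (298,228) to (320,283). Next is the cap at (344,247), with the jaws opened a bit less so they stay clear of that scoop.

```bash
python3 -m handwheel '[{"dp":[0,0,0],"turn":0},{"dp":[0,0,0],"turn":0},{"dp":[0,0,0],"turn":0},{"dp":[0,0,0.4],"turn":0},{"dp":[0,0,0.8],"turn":0},{"dp":[0,0,0.8],"turn":0},{"dp":[0,0,0.5],"turn":0},{"dp":[0,0,0],"turn":0}]' 0.6; python3 -c "
from h import *
plan2(.4595,-.0608,.014)"
```

```text
t: 77.7
eef_pos: [0.4799, -0.084, 0.1343]
tool_rot: [176.6, -2.0, 165.3]
contact_force: [-0.4, -0.6, 0.1]
gripper_width: 0.0737
t 77.7 dp [0.54 0.25 3.05] toolz [-0.018  0.066 -0.998]
```

```bash
python3 -m handwheel '[{"dp":[0.4,0.2,0],"turn":0},{"dp":[0.14,0.05,0.3],"turn":0},{"dp":[0,0,0.7],"turn":0},{"dp":[0,0,0.6],"turn":0},{"dp":[0,0,0.4],"turn":0},{"dp":[0,0,0.1],"turn":0},{"dp":[0,0,0],"turn":0},{"dp":[0,0,0],"turn":0}]'; python3 -c "
from h import *
plan2(.4595,-.0608,.014)"
```

```text
t: 78.7
eef_pos: [0.4598, -0.061, 0.0517]
tool_rot: [176.6, -1.6, 165.3]
contact_force: [-0.0, -0.5, 0.4]
gripper_width: 0.0733
t 78.7 dp [-0.02 -0.05  0.94] toolz [-0.012  0.064 -0.998]
```

```bash
python3 -m handwheel '[{"dp":[-0.02,-0.05,0.4],"turn":0},{"dp":[0,0,0.3],"turn":0},{"dp":[0,0,0.2],"turn":0},{"dp":[0,0,0.08],"turn":0},{"dp":[0,0,0],"turn":0},{"dp":[0,0,0],"turn":0},{"dp":[0,0,0],"turn":0},{"dp":[0,0,0],"turn":0}]'; python3 -m handwheel '[{"dp":[0,0,0],"turn":0},{"dp":[0,0,0],"turn":0},{"dp":[0,0,0],"turn":0},{"dp":[0,0,0],"turn":0},{"dp":[0,0,0],"turn":0},{"dp":[0,0,0],"turn":0},{"dp":[0,0,-0.3],"turn":0},{"dp":[0,0,-0.5],"turn":0}]' -1 15; python3 -m handwheel '[{"dp":[0,0,-0.8],"turn":0},{"dp":[0,0,-1],"turn":0},{"dp":[-0.1,-1,-0.5],"turn":0},{"dp":[-0.1,-1,0],"turn":0},{"dp":[-0.1,-1,0],"turn":0},{"dp":[-0.1,-1,0],"turn":0},{"dp":[-0.1,-1,0],"turn":0},{"dp":[-0.1,-1,0],"turn":0}]'; python3 -c "
from h import *
plan2(.4856,-.423,.07)"
```

```text
t: 79.7
eef_pos: [0.4601, -0.0611, 0.0107]
tool_rot: [176.7, -1.5, 165.3]
contact_force: [-0.6, -1.2, 2.1]
gripper_width: 0.0733
t: 80.7
eef_pos: [0.4597, -0.0627, 0.043]
tool_rot: [176.7, -1.7, 165.4]
contact_force: [-0.4, -0.1, 0.3]
gripper_width: 0.0513
t: 81.7
eef_pos: [0.4254, -0.3096, 0.1314]
tool_rot: [176.6, -1.2, 165.9]
contact_force: [1.5, -0.4, 0.2]
gripper_width: 0.0512
t 81.7 dp [-2.18 -2.47  1.35] toolz [-0.006  0.063 -0.998]
```

```bash
python3 -m handwheel '[{"dp":[-0.5,-0.6,0],"turn":0},{"dp":[-0.6,-0.6,0],"turn":0},{"dp":[-0.6,-0.6,0.1],"turn":0},{"dp":[-0.3,-0.3,0.3],"turn":0},{"dp":[0,0,0.3],"turn":0},{"dp":[0,0,0.2],"turn":0},{"dp":[0,0,0],"turn":0},{"dp":[0,0,0],"turn":0}]'; python3 -c "
from h import *
plan2(.4856,-.423,.068)"
```

```text
t: 82.7
eef_pos: [0.4797, -0.4111, 0.0892]
tool_rot: [176.5, -1.3, 165.8]
contact_force: [0.2, 0.8, 0.2]
gripper_width: 0.0514
t 82.7 dp [-0.23 -0.29  0.51] toolz [-0.007  0.065 -0.998]
```

```bash
python3 -m handwheel '[{"dp":[-0.1,-0.2,0.2],"turn":0},{"dp":[-0.03,-0.04,0.2],"turn":0},{"dp":[0,0,0.1],"turn":0},{"dp":[0,0,0],"turn":0},{"dp":[0,0,0],"turn":0},{"dp":[0,0,0],"turn":0},{"dp":[0,0,0],"turn":0},{"dp":[0,0,0],"turn":0}]'; python3 -m handwheel '[{"dp":[0,0,0],"turn":0},{"dp":[0,0,0],"turn":0},{"dp":[0,0,0],"turn":0},{"dp":[0,0,0],"turn":0},{"dp":[0,0,-0.2],"turn":0},{"dp":[0,0,-0.5],"turn":0},{"dp":[0,0,-1],"turn":0},{"dp":[0,0.5,-1],"turn":0}]' 0.4; python3 -c "
from h import *
plan2(.4315,.182,.15)"
```

```text
t: 83.7
eef_pos: [0.4828, -0.4209, 0.0682]
tool_rot: [176.5, -1.2, 165.8]
contact_force: [0.3, -0.8, -0.8]
gripper_width: 0.0513
t: 84.7
eef_pos: [0.4867, -0.4096, 0.1805]
tool_rot: [176.4, -1.4, 165.7]
contact_force: [0.3, -0.5, -0.2]
gripper_width: 0.0646
t 84.7 dp [ 4.98 13.9   1.76] toolz [-0.009  0.067 -0.998]
```

```bash
python3 -m handwheel '[{"dp":[0.2,0.6,0],"turn":0},{"dp":[0.34,0.98,0],"turn":0},{"dp":[0.34,0.98,0],"turn":0},{"dp":[0.34,0.98,0],"turn":0},{"dp":[0.34,0.98,0],"turn":0},{"dp":[0.34,0.98,0],"turn":0},{"dp":[0.34,0.98,0],"turn":0},{"dp":[0.34,0.98,0],"turn":0}]' 1; python3 -m handwheel '[{"dp":[0.34,0.98,0],"turn":0},{"dp":[0.34,0.98,0],"turn":0},{"dp":[0.34,0.98,0],"turn":0},{"dp":[0.34,0.98,0],"turn":0},{"dp":[0.34,0.98,0.2],"turn":0},{"dp":[0.3,0.8,0.3],"turn":0},{"dp":[0.2,0.5,0.5],"turn":0},{"dp":[0,0,0.5],"turn":0}]'; python3 look.py cap0 scoop0; python3 -c "
from h import *
plan2(.4315,.182,.013)"
```

```text
t: 85.7
eef_pos: [0.4658, -0.0873, 0.2165]
tool_rot: [176.8, -0.3, 165.6]
contact_force: [0.9, 1.1, -0.6]
gripper_width: 0.0916
t: 86.7
eef_pos: [0.4438, 0.1941, 0.1829]
tool_rot: [176.6, 0.7, 166.1]
contact_force: [0.9, -0.9, -0.2]
gripper_width: 0.0918
cap0 0.68 at [512. 220.] z 0.025 n 389 rect [ 0.5142 -0.4464] (49.5, 47.2) 43.9 med [ 0.5146 -0.4465]
scoop0 0.8 at [395. 248.] z 0.018 n 643 rect [ 0.436  -0.1814] (144.1, 30.6) 12.6 med [ 0.4243 -0.1853]
scoop0 0.63 at [303. 246.] z 0.018 n 573 rect [0.4476 0.0238] (145.3, 29.8) 23.3 med [0.4386 0.0206]
t 86.85 dp [ 0.28 -0.55  4.2 ] toolz [ 0.024  0.053 -0.998]
```

```bash
python3 -c "
from h import *
p=optics.capture('top'); cv2.imwrite('pics/t4.png',cv2.resize(p['image'][180:280,460:580,::-1],(720,600)))"; python3 -m handwheel '[{"dp":[0.2,-0.4,0.3],"turn":0},{"dp":[0.08,-0.15,0.7],"turn":0},{"dp":[0,0,0.8],"turn":0},{"dp":[0,0,0.7],"turn":0},{"dp":[0,0,0.3],"turn":0},{"dp":[0,0,0],"turn":0},{"dp":[0,0,0],"turn":0},{"dp":[0,0,0],"turn":0}]';python3 -c "
from h import *
plan2(.4315,.182,.013)"
```

```text
t: 87.9
eef_pos: [0.4384, 0.1777, 0.0762]
tool_rot: [176.4, 1.4, 165.3]
contact_force: [0.3, 0.0, 0.3]
gripper_width: 0.0918
t 87.9 dp [ 0.24 -0.04  1.58] toolz [ 0.04   0.055 -0.998]
```

View pics/t4.png

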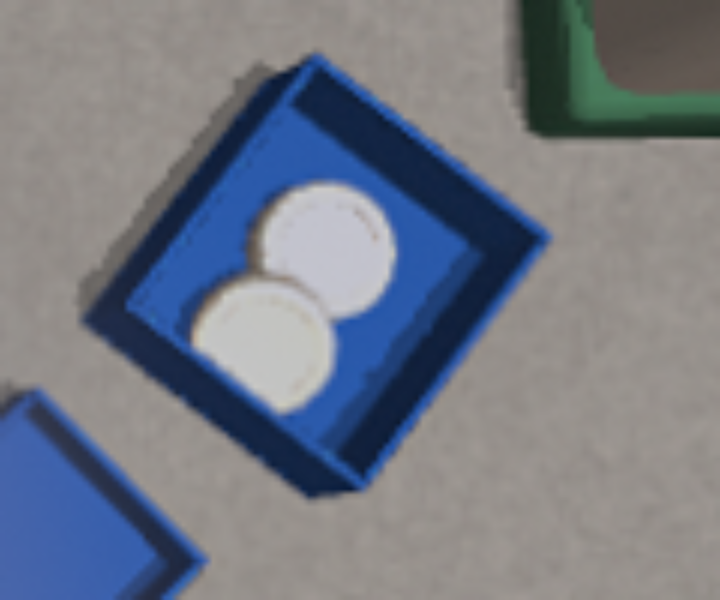

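```bash
python3 -m handwheel '[{"dp":[0.2,-0.03,0.3],"turn":0},{"dp":[0.03,0,0.5],"turn":0},{"dp":[0,0,0.4],"turn":0},{"dp":[0,0,0.25],"turn":0},{"dp":[0,0,0.08],"turn":0},{"dp":[0,0,0],"turn":0},{"dp":[0,0,0],"turn":0},{"dp":[0,0,0],"turn":0}]';python3 -c "
from h import *
plan2(.4315,.182,.012)"; python3 -m handwheel '[{"dp":[0,0,0],"turn":0},{"dp":[0,0,0],"turn":0},{"dp":[0,0,0],"turn":0},{"dp":[0,0,0],"turn":0},{"dp":[0,0,0],"turn":0},{"dp":[0,0,0],"turn":0},{"dp":[0,0,-0.3],"turn":0},{"dp":[0,0,-0.8],"turn":0}]' -1 15; python3 -c "
from h import *
plan2(.501,-.436,.16)"
```

```text
t: 88.9
eef_pos: [0.4304, 0.183, 0.0133]
tool_rot: [176.3, 1.5, 165.4]
contact_force: [0.2, 1.2, -0.4]
gripper_width: 0.0916
t 88.9 dp [-0.03 -0.02  0.03] toolz [ 0.042  0.056 -0.998]
t: 89.9
eef_pos: [0.4275, 0.18, 0.0578]
tool_rot: [176.4, 1.4, 165.4]
contact_force: [0.6, 0.0, 0.6]
gripper_width: 0.0517
t 89.9 dp [ -5.73 -14.26  -3.32] toolz [ 0.039  0.055 -0.998]
```

```bash
python3 -m handwheel '[{"dp":[0,0,-1],"turn":0},{"dp":[0,0,-1],"turn":0},{"dp":[-0.3,-0.7,-1],"turn":0},{"dp":[-0.4,-1,-0.5],"turn":0},{"dp":[-0.4,-1,0],"turn":0},{"dp":[-0.4,-1,0],"turn":0},{"dp":[-0.4,-1,0],"turn":0},{"dp":[-0.4,-1,0],"turn":0}]';python3 -m handwheel '[{"dp":[-0.4,-1,0],"turn":0},{"dp":[-0.4,-1,0],"turn":0},{"dp":[-0.4,-1,0],"turn":0},{"dp":[-0.4,-1,0],"turn":0},{"dp":[-0.4,-1,0],"turn":0},{"dp":[-0.4,-1,0],"turn":0},{"dp":[-0.4,-1,0],"turn":0},{"dp":[-0.4,-0.8,0],"turn":0}]'; python3 -c "
from h import *
plan2(.501,-.436,.08)"
```

```text
t: 90.9
eef_pos: [0.4546, -0.0729, 0.1978]
tool_rot: [176.3, 1.7, 166.1]
contact_force: [0.2, 0.7, 0.4]
gripper_width: 0.0511
t: 91.9
eef_pos: [0.5028, -0.4163, 0.1873]
tool_rot: [176.1, 1.8, 166.2]
contact_force: [-0.1, -0.0, -0.0]
gripper_width: 0.0509
t 91.9 dp [ 0.01 -0.67  2.64] toolz [ 0.047  0.058 -0.997]
```

```bash
python3 -m handwheel '[{"dp":[0,-0.1,0.4],"turn":0},{"dp":[0,0,0.6],"turn":0},{"dp":[0,0,0.6],"turn":0},{"dp":[0,0,0.5],"turn":0},{"dp":[0,0,0.2],"turn":0},{"dp":[0,0,0],"turn":0},{"dp":[0,0,0],"turn":0},{"dp":[0,0,0],"turn":0}]'; python3 -c "
from h import *
plan2(.501,-.436,.072)"
```

```text
t: 92.9
eef_pos: [0.5059, -0.4138, 0.0951]
tool_rot: [175.9, 2.0, 166.2]
contact_force: [-0.4, -0.6, 0.1]
gripper_width: 0.0512
t 92.9 dp [ 0.01 -0.61  0.54] toolz [ 0.05   0.061 -0.997]
```

```bash
python3 -m handwheel '[{"dp":[0,-0.4,0],"turn":0},{"dp":[0,-0.2,0.2],"turn":0},{"dp":[0,0,0.2],"turn":0},{"dp":[0,0,0.1],"turn":0},{"dp":[0,0,0],"turn":0},{"dp":[0,0,0],"turn":0},{"dp":[0,0,0],"turn":0},{"dp":[0,0,0],"turn":0}]'; python3 -m handwheel '[{"dp":[0,0,0],"turn":0},{"dp":[0,0,0],"turn":0},{"dp":[0,0,0],"turn":0},{"dp":[0,0,0],"turn":0},{"dp":[0,0,-0.2],"turn":0},{"dp":[0,0,-0.5],"turn":0},{"dp":[0,0,-1],"turn":0},{"dp":[0,0.5,-1],"turn":0}]' 0.4; python3 -c "
from h import *
plan(.436,-.1814,.15,192)"
```

```text
t: 93.9
eef_pos: [0.5011, -0.4377, 0.0725]
tool_rot: [176.0, 2.0, 166.2]
contact_force: [-0.3, 0.1, -0.1]
gripper_width: 0.0511
t: 94.9
eef_pos: [0.4986, -0.4259, 0.185]
tool_rot: [175.9, 1.8, 166.0]
contact_force: [-0.1, -0.9, -0.7]
gripper_width: 0.0643
t 94.9 turn(+yaw deg) 26.0 => tool turn units -3.24 | alt 19.26 j7 87.8
dp units at current yaw [2.99 5.55 0.88] at final yaw [0.26 6.3  0.88]
```

```bash
python3 -m handwheel '[{"dp":[0,0,0],"turn":-1},{"dp":[0,0,0],"turn":-1},{"dp":[0,0,0],"turn":-1},{"dp":[0,0.5,0],"turn":-0.24},{"dp":[0,1,0],"turn":0},{"dp":[0,1,0],"turn":0},{"dp":[0,1,0],"turn":0},{"dp":[0,1,0],"turn":0}]' 0; python3 -m handwheel '[{"dp":[0,0.8,0],"turn":0},{"dp":[0.2,0.4,0],"turn":0},{"dp":[0,0,0],"turn":0},{"dp":[0,0,0],"turn":0},{"dp":[0,0,0],"turn":0},{"dp":[0,0,0],"turn":0},{"dp":[0,0,0],"turn":0},{"dp":[0,0,0],"turn":0}]'; python3 -c "
from h import *
plan2(.436,-.1814,.012)
p=optics.capture('top'); cv2.imwrite('pics/t5.png',p['image'][...,::-1])"; python3 look.py scoop0 tray
```

```text
t: 95.9
eef_pos: [0.4626, -0.2479, 0.2098]
tool_rot: [177.9, 4.2, -167.3]
contact_force: [0.5, 1.3, 0.3]
gripper_width: 0.046
t: 96.9
eef_pos: [0.4444, -0.2031, 0.2144]
tool_rot: [178.2, 4.3, -167.3]
contact_force: [-0.0, 0.1, 0.1]
gripper_width: 0.046
t 96.9 dp [0.46 0.42 5.06] toolz [ 0.066  0.047 -0.997]
scoop0 0.96 at [306. 248.] z 0.018 n 601 rect [0.4461 0.0242] (144.7, 29.3) 22.7 med [0.4339 0.0203]
scoop0 0.53 at [391. 234.] z 0.018 n 237 rect [ 0.4344 -0.1724] (143.2, 42.2) 8.8 med [ 0.384  -0.1915]
tray 0.76 at [434. 301.] z 0.038 n 2047 rect [ 0.352  -0.2444] (130.7, 102.8) 41.8 med [ 0.3203 -0.2427]
tray 0.5 at [194. 198.] z 0.02 n 2014 rect [0.5831 0.3041] (259.2, 89.9) -62.1 med [0.5821 0.2796]
```

View pics/t5.png

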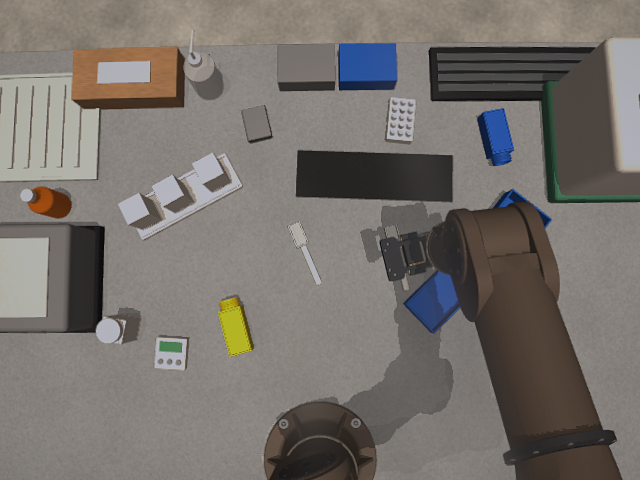

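```bash
python3 -m handwheel '[{"dp":[0.3,0.3,0.3],"turn":0},{"dp":[0.15,0.1,0.7],"turn":0},{"dp":[0,0,0.9],"turn":0},{"dp":[0,0,0.9],"turn":0},{"dp":[0,0,0.7],"turn":0},{"dp":[0,0,0.3],"turn":0},{"dp":[0,0,0],"turn":0},{"dp":[0,0,0],"turn":0}]'; python3 -c "
from h import *
plan2(.436,-.1814,.012)"
```

```text
t: 98.1
eef_pos: [0.4353, -0.1842, 0.0601]
tool_rot: [178.4, 4.5, -167.3]
contact_force: [-0.8, -0.3, -1.4]
gripper_width: 0.0456
t 98.1 dp [0.06 0.03 1.2 ] toolz [ 0.07   0.045 -0.997]
```

```bash
python3 -m handwheel '[{"dp":[0.06,0.03,0.4],"turn":0},{"dp":[0,0,0.4],"turn":0},{"dp":[0,0,0.3],"turn":0},{"dp":[0,0,0.1],"turn":0},{"dp":[0,0,0],"turn":0},{"dp":[0,0,0],"turn":0},{"dp":[0,0,0],"turn":0},{"dp":[0,0,0],"turn":0}]'; python3 -m handwheel '[{"dp":[0,0,0],"turn":0},{"dp":[0,0,0],"turn":0},{"dp":[0,0,0],"turn":0},{"dp":[0,0,0],"turn":0},{"dp":[0,0,0],"turn":0},{"dp":[0,0,0],"turn":0},{"dp":[0,0,0],"turn":0},{"dp":[0,0,-0.3],"turn":0}]' -1 30;python3 -m handwheel '[{"dp":[0,0,-0.6],"turn":0},{"dp":[0,0,-0.8],"turn":0},{"dp":[0,0,-0.6],"turn":0},{"dp":[0,0,-0.3],"turn":0},{"dp":[0,0,0],"turn":0},{"dp":[0,0,0],"turn":0},{"dp":[0,0,0],"turn":0},{"dp":[0,0,0],"turn":0}]'; python3 -c "
from h import *
plan(.3667,-.2901,.1,133.1)
p=optics.capture('side'); cv2.imwrite('pics/s20.png',cv2.resize(p['image'][140:320,250:490,::-1],(800,600)))"
```

```text
t: 99.1
eef_pos: [0.4374, -0.1826, 0.0115]
tool_rot: [178.6, 4.7, -167.4]
contact_force: [-0.4, -0.1, -0.0]
gripper_width: 0.0461
t: 100.1
eef_pos: [0.436, -0.183, 0.0237]
tool_rot: [178.5, 4.6, -167.4]
contact_force: [-0.2, -1.1, -0.7]
gripper_width: 0.0135
t: 101.1
eef_pos: [0.4276, -0.1863, 0.1189]
tool_rot: [178.4, 4.5, -167.3]
contact_force: [-1.1, -1.1, -0.9]
gripper_width: 0.0135
t 101.1 turn(+yaw deg) -59.6 => tool turn units 7.45 | alt -15.05 j7 88.6
dp units at current yaw [ 2.06 -2.2   0.47] at final yaw [-0.85 -2.89  0.47]
```

View pics/s20.png

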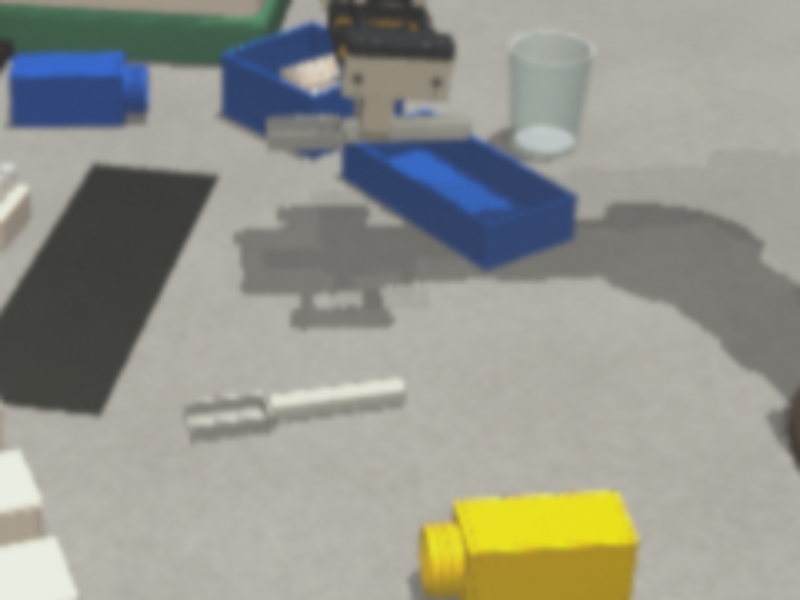

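```bash
python3 -m handwheel '[{"dp":[0,0,0],"turn":1},{"dp":[0,0,0],"turn":1},{"dp":[0,0,0],"turn":1},{"dp":[0,0,0],"turn":1},{"dp":[0,0,0],"turn":1},{"dp":[0,0,0],"turn":1},{"dp":[0,0,0],"turn":1},{"dp":[0,0,0],"turn":0.45}]'; python3 -m handwheel '[{"dp":[-0.2,-0.6,0],"turn":0},{"dp":[-0.2,-0.7,0],"turn":0},{"dp":[-0.2,-0.7,0],"turn":0},{"dp":[-0.1,-0.6,0],"turn":0},{"dp":[-0.1,-0.3,0],"turn":0},{"dp":[0,0,0],"turn":0},{"dp":[0,0,0],"turn":0},{"dp":[0,0,0],"turn":0}]'; python3 -c "
from h import *
plan(.3557,-.3006,.1,133.1)
plan2(.3557,-.3006,.06)
p=optics.capture('top'); cv2.imwrite('pics/t6.png',cv2.resize(p['image'][200:350,370:570,::-1],(800,600)))"
```

```text
t: 102.15
eef_pos: [0.427, -0.1848, 0.1169]
tool_rot: [175.3, 0.5, 131.3]
contact_force: [-0.0, -0.4, -0.1]
gripper_width: 0.0137
t: 103.15
eef_pos: [0.362, -0.2848, 0.1067]
tool_rot: [175.1, 0.5, 131.6]
contact_force: [-0.3, -0.3, -1.7]
gripper_width: 0.014
t 103.15 turn(+yaw deg) 1.5 => tool turn units -0.19 | alt 22.31 j7 54.3
dp units at current yaw [-0.19 -0.38  0.17] at final yaw [-0.18 -0.39  0.17]
t 103.15 dp [-0.18 -0.48  1.13] toolz [ 0.069  0.05  -0.996]
```

View pics/t6.png

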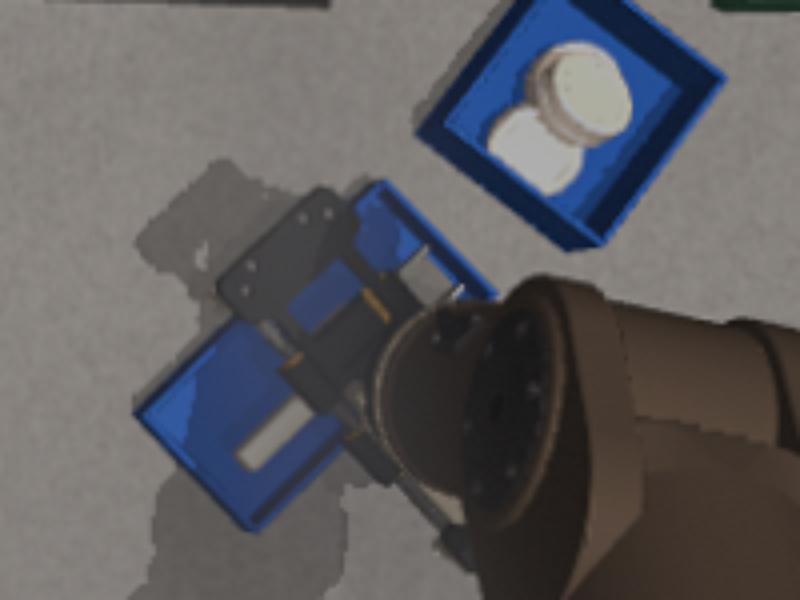

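```bash
python3 -m handwheel '[{"dp":[-0.1,-0.3,0],"turn":-0.19},{"dp":[0,0,0],"turn":0},{"dp":[0,0,0],"turn":0},{"dp":[0,0,0],"turn":0},{"dp":[0,0,0],"turn":0},{"dp":[0,0,0],"turn":0},{"dp":[0,0,0],"turn":0},{"dp":[0,0,0],"turn":0}]'; python3 -c "
from h import *
plan2(.3609,-.2955,.055)
plan2(.3609,-.2955,.02)
print(env.get_state()['tool_rot'],env.get_state()['eef_pos'])"
```

```text
t: 104.2
eef_pos: [0.3578, -0.2932, 0.1063]
tool_rot: [175.1, 0.7, 133.3]
contact_force: [-0.1, 0.7, -0.3]
gripper_width: 0.0135
t 104.2 dp [-0.08 -0.09  1.28] toolz [ 0.07   0.05  -0.996]
t 104.2 dp [-0.07 -0.17  2.15] toolz [ 0.07   0.05  -0.996]
[175.08776149   0.65824874 133.29512548] [ 0.35780973 -0.29317495  0.10630122]
```

```bash
python3 -m handwheel '[{"dp":[-0.07,-0.09,0.1],"turn":0},{"dp":[0,-0.02,0.4],"turn":0},{"dp":[0,-0.02,0.4],"turn":0},{"dp":[0,-0.02,0.3],"turn":0},{"dp":[0,0,0],"turn":0},{"dp":[0,0,0],"turn":0},{"dp":[0,0,0],"turn":0},{"dp":[0,0,0],"turn":0}]'; python3 -c "
from h import *
plan2(.3609,-.2955,.02)
p=optics.capture('side'); cv2.imwrite('pics/s21.png',cv2.resize(p['image'][140:260,310:470,::-1],(800,600)))"
```

```text
t: 105.2
eef_pos: [0.3587, -0.2969, 0.0541]
tool_rot: [175.1, 0.6, 133.3]
contact_force: [0.4, 0.2, -0.9]
gripper_width: 0.0135
t 105.2 dp [-0.   -0.01  0.85] toolz [ 0.07   0.051 -0.996]
```

View pics/s21.png

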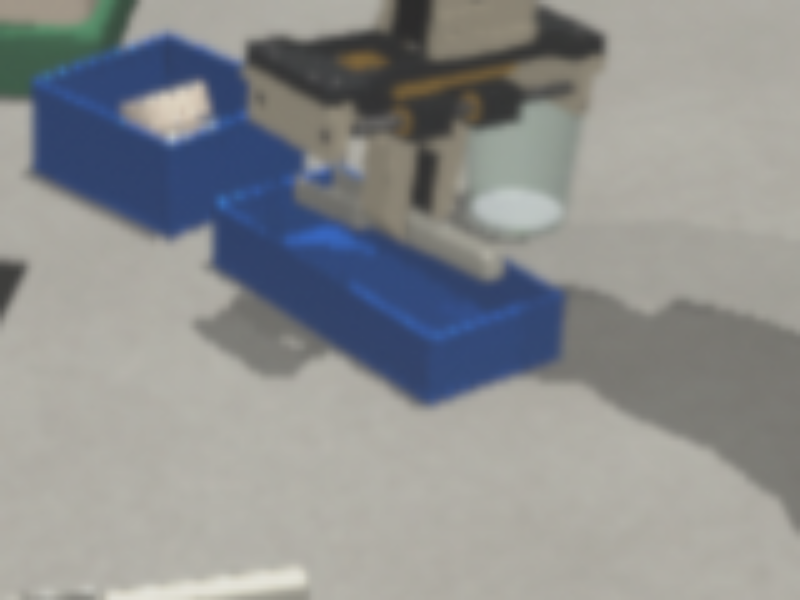

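```bash
python3 look.py beaker; python3 - <<'E'
from h import *
p=optics.capture("top"); 
# ray through beaker centre pixel base approx
print(project(p,np.array([[.30,-.44,0],[.30,-.44,.09],[.315,-.387,.08]])))
E
```

```text
beaker 0.62 at [518. 223.] z 0.059 n 428 rect [ 0.4979 -0.4335] (49.0, 31.3) 39.6 med [ 0.495  -0.4333]
[[512.9012384  316.52525226]
 [527.55047651 318.51024457]
 [500.78352241 311.64835421]]
```

The gripper body would come close to the beaker if I went all the way down, so I'll stop above the beaker's rim and let the scoop down the last 3 cm.

```bash
python3 -m handwheel '[{"dp":[0,-0.01,0.1],"turn":0},{"dp":[0,0,0.12],"turn":0},{"dp":[0,0,0],"turn":0},{"dp":[0,0,0],"turn":0},{"dp":[0,0,0],"turn":0},{"dp":[0,0,0],"turn":0},{"dp":[0,0,0],"turn":0},{"dp":[0,0,0],"turn":0}]';  python3 -m handwheel '[{"dp":[0,0,0],"turn":0},{"dp":[0,0,0],"turn":0},{"dp":[0,0,0],"turn":0},{"dp":[0,0,0],"turn":0},{"dp":[0,0,-0.2],"turn":0},{"dp":[0,0,-0.4],"turn":0},{"dp":[0,0,-0.8],"turn":0},{"dp":[0,0,-0.8],"turn":0}]' -0.5; python3 -m handwheel '[{"dp":[0,0.5,-0.5],"turn":0},{"dp":[-0.4,1,0],"turn":0},{"dp":[-0.4,1,0],"turn":0},{"dp":[-0.4,1,0],"turn":0},{"dp":[-0.4,1,0],"turn":0},{"dp":[-0.4,1,0],"turn":0},{"dp":[0,0,0],"turn":0},{"dp":[0,0,0],"turn":0}]' 0; python3 -c "
from h import *
p=optics.capture('top'); cv2.imwrite('pics/t7.png',cv2.resize(p['image'][170:350,370:570,::-1],(667,600)))"; python3 look.py scoop0 tray
```

```text
t: 106.4
eef_pos: [0.3589, -0.2967, 0.0445]
tool_rot: [175.1, 0.6, 133.3]
contact_force: [0.6, -0.9, -0.7]
gripper_width: 0.0139
t: 107.4
eef_pos: [0.352, -0.3002, 0.1356]
tool_rot: [175.1, 0.4, 133.4]
contact_force: [0.2, -0.2, 0.5]
gripper_width: 0.023
t: 108.4
eef_pos: [0.5706, -0.2086, 0.1886]
tool_rot: [174.9, 0.9, 133.1]
contact_force: [0.4, 0.1, 0.1]
gripper_width: 0.0459
scoop0 0.96 at [304. 246.] z 0.018 n 616 rect [0.4467 0.0243] (146.4, 29.9) 22.6 med [0.436  0.0203]
scoop0 0.85 at [457. 279.] z 0.022 n 647 rect [ 0.3591 -0.2954] (146.1, 30.6) -46.4 med [ 0.3535 -0.2892]
tray 0.94 at [445. 292.] z 0.039 n 2890 rect [ 0.3664 -0.2892] (191.4, 91.6) -47.1 med [ 0.3528 -0.2751]
```

View pics/t7.png

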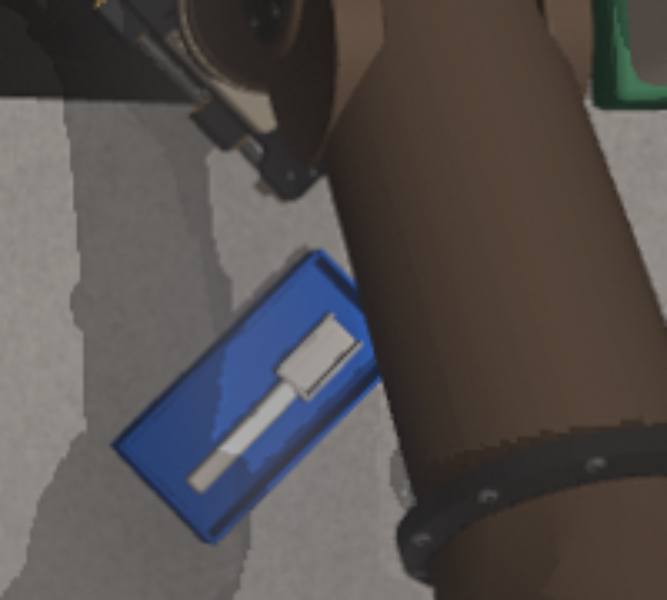

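```bash
python3 -m handwheel '[{"dp":[0,0,0],"turn":1},{"dp":[0,0,0],"turn":1},{"dp":[0,0,0],"turn":1},{"dp":[0,0,0],"turn":1},{"dp":[0,0,0],"turn":1},{"dp":[0,0,0],"turn":1},{"dp":[0,0,0],"turn":1},{"dp":[0,0,0],"turn":1}]';  python3 -m handwheel '[{"dp":[0,0,0],"turn":1},{"dp":[0,0,0],"turn":1},{"dp":[0,0,0],"turn":1},{"dp":[0,0,0],"turn":1},{"dp":[0,0,0],"turn":1},{"dp":[0,0,0],"turn":0.8},{"dp":[0,0,0],"turn":0},{"dp":[0,0,0],"turn":0}]'; python3 -c "
from h import *
plan(.4467,.0243,.15,22.7)
plan2(.4467,.0243,.15)"
```

```text
t: 109.6
eef_pos: [0.5633, -0.2155, 0.1881]
tool_rot: [177.3, -4.1, 66.6]
contact_force: [-0.2, -0.7, 0.4]
gripper_width: 0.0457
t: 110.6
eef_pos: [0.5571, -0.2203, 0.1883]
tool_rot: [-178.7, -4.5, 18.1]
contact_force: [0.7, 0.7, 0.7]
gripper_width: 0.046
t 110.6 turn(+yaw deg) 4.6 => tool turn units -0.58 | alt 21.92 j7 -59.0
dp units at current yaw [-0.73 -6.67  0.96] at final yaw [-0.19 -6.71  0.96]
t 110.6 dp [-0.8  -6.65  1.05] toolz [ 0.068  0.046 -0.997]
```

```bash
python3 -m handwheel '[{"dp":[0,-0.5,0],"turn":-0.5},{"dp":[-0.1,-0.9,0],"turn":0},{"dp":[0,-0.95,0],"turn":0},{"dp":[0,-0.95,0],"turn":0},{"dp":[0,-0.95,0],"turn":0},{"dp":[0,-0.95,0],"turn":0},{"dp":[0,-0.7,0],"turn":0},{"dp":[0,-0.3,0],"turn":0}]';python3 -m handwheel '[{"dp":[0,0,0.4],"turn":0},{"dp":[0,0,0.6],"turn":0},{"dp":[0,0,0.6],"turn":0},{"dp":[0,0,0.3],"turn":0},{"dp":[0,0,0],"turn":0},{"dp":[0,0,0],"turn":0},{"dp":[0,0,0],"turn":0},{"dp":[0,0,0],"turn":0}]'; python3 -c "
from h import *
plan(.4467,.0243,.012,22.7)
plan2(.4467,.0243,.012)"; python3 look.py scoop0
```

```text
t: 111.6
eef_pos: [0.4496, 0.0202, 0.192]
tool_rot: [-179.2, -4.7, 24.3]
contact_force: [0.2, 0.0, 0.1]
gripper_width: 0.0465
t: 112.6
eef_pos: [0.4558, 0.0244, 0.117]
tool_rot: [-179.4, -4.9, 24.9]
contact_force: [0.5, 0.1, 0.3]
gripper_width: 0.046
t 112.6 turn(+yaw deg) -2.2 => tool turn units 0.28 | alt -22.22 j7 -83.7
dp units at current yaw [-0.21 -0.09  2.62] at final yaw [-0.21 -0.09  2.62]
t 112.6 dp [-0.43 -0.07  2.6 ] toolz [ 0.073  0.046 -0.996]
scoop0 0.97 at [455. 282.] z 0.023 n 553 rect [ 0.36  -0.294] (141.9, 28.8) -47.4 med [ 0.3535 -0.2888]
```

```bash
python3 -m handwheel '[{"dp":[-0.35,-0.05,0.2],"turn":0.25},{"dp":[-0.1,0,0.6],"turn":0},{"dp":[0,0,0.7],"turn":0},{"dp":[0,0,0.5],"turn":0},{"dp":[0,0,0.2],"turn":0},{"dp":[0,0,0],"turn":0},{"dp":[0,0,0],"turn":0},{"dp":[0,0,0],"turn":0}]'; python3 -c "
from h import *
plan2(.4467,.0243,.012)
p=optics.capture('side'); cv2.imwrite('pics/s22.png',cv2.resize(p['image'][200:320,280:440,::-1],(800,600)))"
```

```text
t: 113.7
eef_pos: [0.4475, 0.0227, 0.0282]
tool_rot: [-179.4, -5.2, 22.8]
contact_force: [-0.2, -1.1, -0.0]
gripper_width: 0.0458
t 113.7 dp [-0.04 -0.04  0.4 ] toolz [ 0.079  0.046 -0.996]
```

View pics/s22.png

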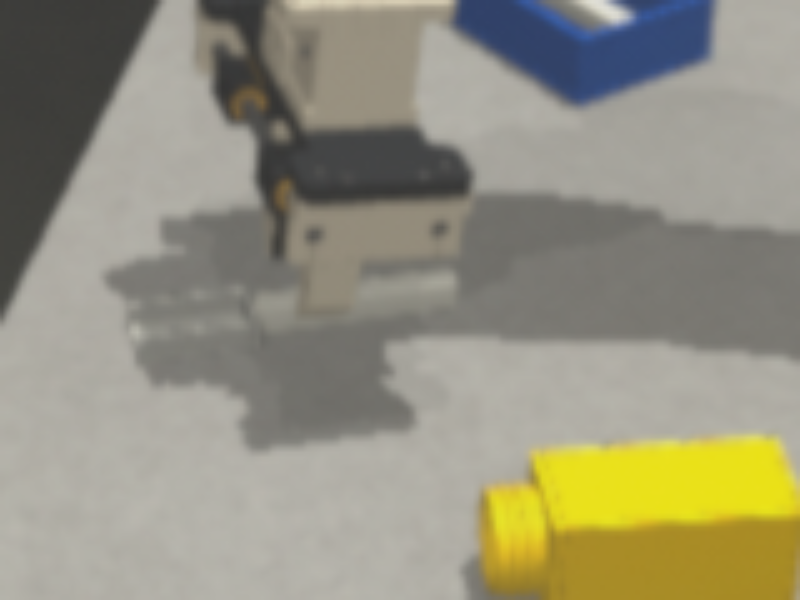

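```bash
python3 -m handwheel '[{"dp":[-0.04,-0.04,0.2],"turn":0},{"dp":[0,0,0.15],"turn":0},{"dp":[0,0,0],"turn":0},{"dp":[0,0,0],"turn":0},{"dp":[0,0,0],"turn":0},{"dp":[0,0,0],"turn":0},{"dp":[0,0,0],"turn":0},{"dp":[0,0,0],"turn":0}]'; python3 -m handwheel '[{"dp":[0,0,0],"turn":0},{"dp":[0,0,0],"turn":0},{"dp":[0,0,0],"turn":0},{"dp":[0,0,0],"turn":0},{"dp":[0,0,0],"turn":0},{"dp":[0,0,0],"turn":0},{"dp":[0,0,0],"turn":0},{"dp":[0,0,-0.3],"turn":0}]' -1 30;python3 -m handwheel '[{"dp":[0,0,-0.6],"turn":0},{"dp":[0,0,-0.9],"turn":0},{"dp":[0,0,-0.9],"turn":0},{"dp":[0,0,-0.6],"turn":-1},{"dp":[0,0,-0.2],"turn":-1},{"dp":[0,0,0],"turn":-1},{"dp":[0,0,0],"turn":-1},{"dp":[0,0,0],"turn":-1}]';python3 -m handwheel '[{"dp":[0,0,0],"turn":-1},{"dp":[0,0,0],"turn":-1},{"dp":[0,0,0],"turn":-1},{"dp":[0,0,0],"turn":-1},{"dp":[0,0,0],"turn":-1},{"dp":[0,0,0],"turn":-1},{"dp":[0,0,0],"turn":-1},{"dp":[0,0,0],"turn":-1}]'; python3 -c "
from h import *
plan(.3774,-.279,.1,133.1)
plan2(.3774,-.279,.13)"
```

```text
t: 114.75
eef_pos: [0.4469, 0.0242, 0.0137]
tool_rot: [-179.4, -5.3, 22.8]
contact_force: [-0.4, -0.2, 0.0]
gripper_width: 0.046
t: 115.75
eef_pos: [0.4453, 0.0236, 0.0256]
tool_rot: [-179.3, -5.2, 22.8]
contact_force: [-0.5, 0.2, -0.4]
gripper_width: 0.0134
t: 116.75
eef_pos: [0.433, 0.0176, 0.1637]
tool_rot: [176.8, -4.3, 64.3]
contact_force: [1.1, -0.4, -0.4]
gripper_width: 0.0137
t: 117.75
eef_pos: [0.4296, 0.0169, 0.1688]
tool_rot: [175.0, 1.4, 130.4]
contact_force: [-0.0, 0.6, -0.6]
gripper_width: 0.0136
t 117.75 turn(+yaw deg) 2.7 => tool turn units -0.33 | alt 22.17 j7 16.4
dp units at current yaw [-4.79 -5.79  1.72] at final yaw [-4.51 -6.01  1.72]
t 117.75 dp [-4.76 -5.86  0.58] toolz [ 0.082  0.037 -0.996]
```

```bash
python3 -m handwheel '[{"dp":[-0.4,-0.5,0],"turn":-0.3},{"dp":[-0.7,-0.9,0],"turn":0},{"dp":[-0.7,-0.9,0],"turn":0},{"dp":[-0.7,-0.9,0],"turn":0},{"dp":[-0.7,-0.9,0],"turn":0},{"dp":[-0.7,-0.9,0],"turn":0},{"dp":[-0.4,-0.5,0],"turn":0},{"dp":[-0.1,-0.2,0],"turn":0}]'; python3 -m handwheel '[{"dp":[0,0,0],"turn":0},{"dp":[0,0,0],"turn":0},{"dp":[0,0,0],"turn":0},{"dp":[0,0,0],"turn":0},{"dp":[0,0,0],"turn":0},{"dp":[0,0,0],"turn":0},{"dp":[0,0,0],"turn":0},{"dp":[0,0,0],"turn":0}]'; python3 -c "
from h import *
plan(.3774,-.279,.1,133.1)
plan2(.3774,-.279,.055)"
```

```text
t: 118.75
eef_pos: [0.3802, -0.2747, 0.16]
tool_rot: [175.2, 2.0, 133.3]
contact_force: [0.6, 0.5, 0.1]
gripper_width: 0.0134
t: 119.75
eef_pos: [0.3809, -0.2706, 0.1609]
tool_rot: [175.2, 2.0, 133.6]
contact_force: [-0.8, -0.3, -0.9]
gripper_width: 0.0134
t 119.75 turn(+yaw deg) -0.5 => tool turn units 0.06 | alt -22.44 j7 59.8
dp units at current yaw [-0.09 -0.21  1.52] at final yaw [-0.09 -0.21  1.52]
t 119.75 dp [-0.   -0.43  2.62] toolz [ 0.084  0.033 -0.996]
```

```bash
python3 -m handwheel '[{"dp":[0,-0.3,0.1],"turn":0.06},{"dp":[0,-0.1,0.5],"turn":0},{"dp":[0,-0.03,0.7],"turn":0},{"dp":[0,0,0.7],"turn":0},{"dp":[0,0,0.4],"turn":0},{"dp":[0,0,0.1],"turn":0},{"dp":[0,0,0],"turn":0},{"dp":[0,0,0],"turn":0}]'; python3 -c "
from h import *
plan(.3774,-.279,.1,133.1)
plan2(.3774,-.279,.05)
p=optics.capture('side'); cv2.imwrite('pics/s23.png',cv2.resize(p['image'][140:260,310:470,::-1],(800,600)))"
```

```text
t: 120.75
eef_pos: [0.3729, -0.2843, 0.0561]
tool_rot: [175.3, 1.9, 132.7]
contact_force: [0.3, 0.9, -0.6]
gripper_width: 0.0135
t 120.75 turn(+yaw deg) 0.4 => tool turn units -0.05 | alt 22.45 j7 51.8
dp units at current yaw [ 0.02  0.17 -1.1 ] at final yaw [ 0.02  0.17 -1.1 ]
t 120.75 dp [0.03 0.16 0.16] toolz [ 0.083  0.031 -0.996]
```

View pics/s23.png

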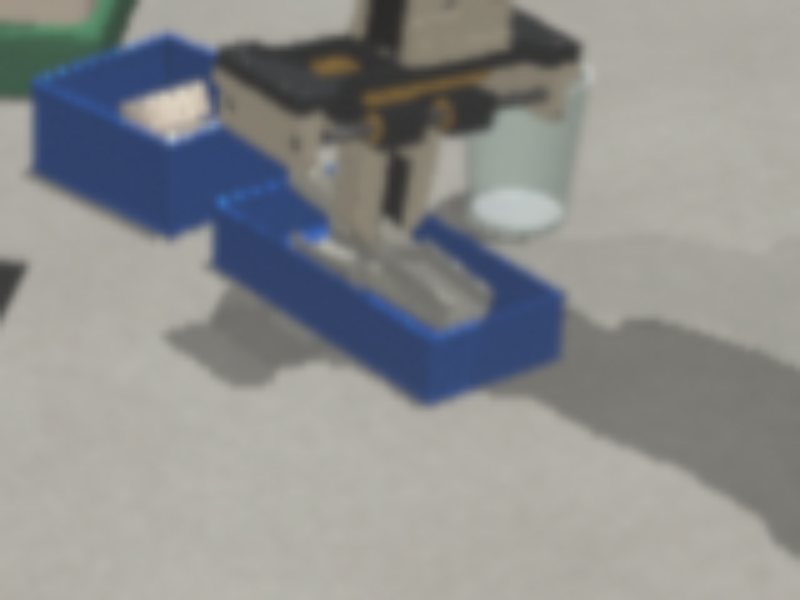

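```bash
python3 -m handwheel '[{"dp":[0.02,0.14,0],"turn":0},{"dp":[0,0.04,0.05],"turn":0},{"dp":[0,0,0.05],"turn":0},{"dp":[0,0,0],"turn":0},{"dp":[0,0,0],"turn":0},{"dp":[0,0,0],"turn":0},{"dp":[0,0,0],"turn":0},{"dp":[0,0,0],"turn":0}]'; python3 -c "
from h import *
plan2(.3774,-.279,.05)"
```

```text
t: 121.8
eef_pos: [0.3789, -0.2788, 0.0534]
tool_rot: [175.3, 2.0, 132.7]
contact_force: [0.6, -0.1, -0.6]
gripper_width: 0.0133
t 121.8 dp [ 0.02 -0.04  0.08] toolz [ 0.084  0.03  -0.996]
```

```bash
python3 -m handwheel '[{"dp":[0,0,0],"turn":0},{"dp":[0,0,0],"turn":0},{"dp":[0,0,0],"turn":0},{"dp":[0,0,0],"turn":0},{"dp":[0,0,-0.2],"turn":0},{"dp":[0,0,-0.4],"turn":0},{"dp":[0,0,-0.8],"turn":0},{"dp":[0,0,-0.8],"turn":0}]' -0.5; python3 -m handwheel '[{"dp":[0,0.5,-0.5],"turn":0},{"dp":[-0.4,1,0],"turn":0},{"dp":[-0.4,1,0],"turn":0},{"dp":[-0.4,1,0],"turn":0},{"dp":[-0.4,1,0],"turn":0},{"dp":[-0.4,1,0],"turn":0},{"dp":[0,0,0],"turn":0},{"dp":[0,0,0],"turn":0}]' 0; python3 -c "
from h import *
p=optics.capture('top'); cv2.imwrite('pics/t8.png',cv2.resize(p['image'][230:350,380:520,::-1],(700,600)));cv2.imwrite('pics/t8f.png',p['image'][...,::-1])
p=optics.capture('side'); cv2.imwrite('pics/s24.png',cv2.resize(p['image'][140:260,310:470,::-1],(800,600)))"; python3 look.py scoop0 tray
```

```text
t: 122.8
eef_pos: [0.3705, -0.2803, 0.1444]
tool_rot: [175.3, 1.8, 132.8]
contact_force: [0.7, -0.9, 0.6]
gripper_width: 0.0231
t: 123.8
eef_pos: [0.5892, -0.19, 0.1989]
tool_rot: [175.1, 2.4, 132.5]
contact_force: [-0.1, -1.4, 0.5]
gripper_width: 0.0459
scoop0 0.85 at [433. 296.] z 0.022 n 640 rect [ 0.3717 -0.2718] (137.2, 30.7) -48.4 med [ 0.378  -0.2777]
tray 0.42 at [254. 121.] z 0.032 n 802 rect [0.7482 0.1357] (75.9, 55.9) 11.5 med [0.7473 0.1354]
```

View pics/t8.png

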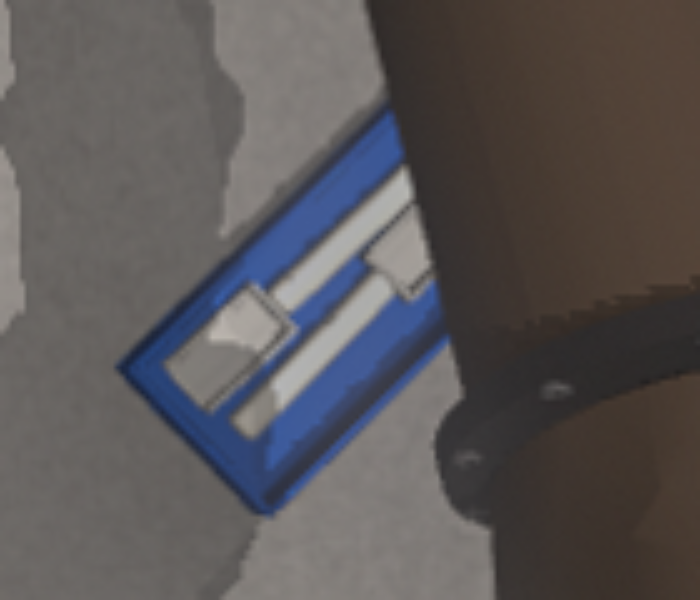

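View pics/s24.png

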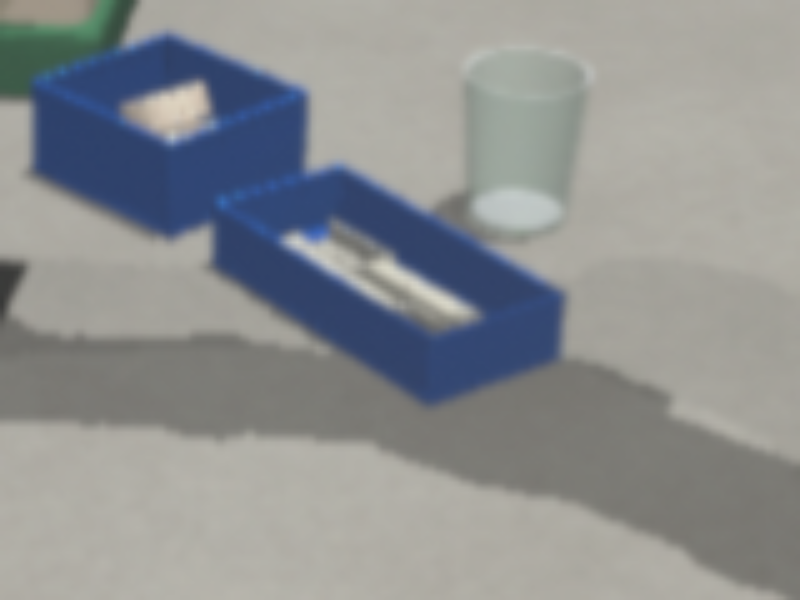

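Both scoops lie flat and side by side. I'll move the arm clear for a last full check.

```bash
python3 -m handwheel '[{"dp":[0,0,-0.8],"turn":0},{"dp":[-0.3,0.5,-0.5],"turn":0},{"dp":[-0.9,0,0],"turn":0},{"dp":[0.9,0.6,0],"turn":0},{"dp":[0.9,0.6,0],"turn":0},{"dp":[0.9,0.6,0],"turn":0},{"dp":[0.9,0.5,0],"turn":0},{"dp":[0,0,0],"turn":0}]'; python3 -c "
from h import *
for n in ('top','side'):
    p=optics.capture(n); cv2.imwrite(f'pics/{n}_end.png',p['image'][...,::-1])
    if n=='top':
        W=cloud(p)
        for i,(x,y) in enumerate([(.539,.377),(.575,.305),(.627,.219)]):
            m=(np.hypot(W[...,0]-x,W[...,1]-y)<.04)&(W[...,2]>.1)&(W[...,2]<.16); P=W[m]
            print(i,m.sum(),P.mean(0).round(3) if m.any() else '',np.percentile(P[:,2],[5,95]).round(3) if m.any() else '')
"; python3 look.py scoop0 cap0 fulljar
```

```text
t: 125.05
eef_pos: [0.5987, -0.0471, 0.2567]
tool_rot: [175.3, 2.3, 131.9]
contact_force: [1.3, -0.3, -0.3]
gripper_width: 0.0456
0 747 [0.537 0.373 0.131] [0.107 0.139]
1 736 [0.573 0.303 0.132] [0.108 0.139]
2 672 [0.618 0.222 0.133] [0.109 0.139]
cap0 0.85 at [516. 222.] z 0.059 n 422 rect [ 0.4987 -0.4335] (49.0, 30.8) 37.1 med [ 0.4966 -0.4318]
cap0 0.61 at [504. 233.] z 0.037 n 247 rect [ 0.4812 -0.4174] (46.0, 28.7) 54.7 med [ 0.482  -0.4164]
cap0 0.49 at [510. 211.] z 0.025 n 52 rect [ 0.528  -0.4369] (44.5, 14.8) -60.4 med [ 0.5326 -0.4357]
fulljar 0.94 at [117. 331.] z 0.127 n 1024 rect [0.29   0.4292] (49.9, 46.0) 80.9 med [0.2901 0.4277]
```

View pics/top_end.png

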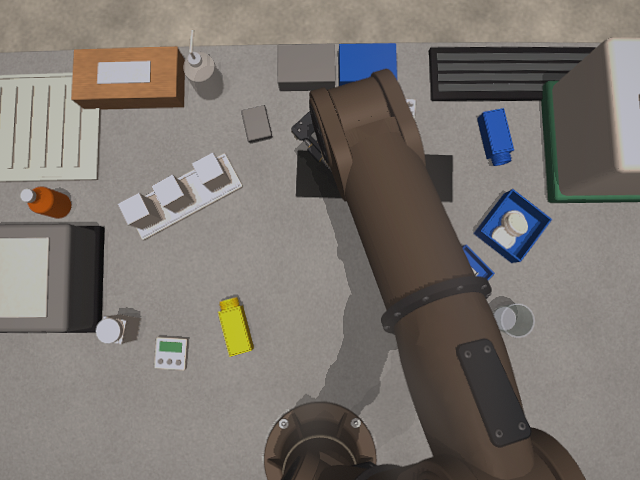

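View pics/side_end.png

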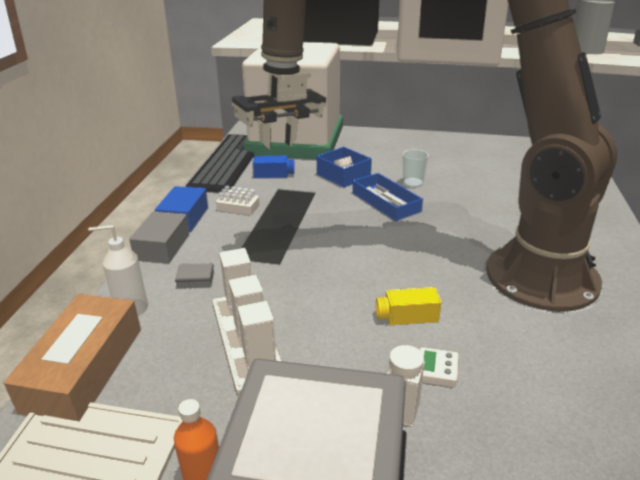

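The last cap leans in the tub, so I'll measure how high it stands against the rim before handing in.

```bash
python3 -c "
from h import *
p=optics.capture('top'); W=cloud(p); im=p['image'].astype(int)
m=(np.hypot(W[...,0]-.501,W[...,1]+.436)<.07)&(im.min(2)>120)
P=W[m]; print(len(P),np.percentile(P[:,2],[5,25,50,75,95,100]).round(4))
hi=P[P[:,2]>.045]; print(len(hi),hi.mean(0).round(4), rect(hi))
A=np.c_[hi[:,:2],np.ones(len(hi))]; print('slope',np.linalg.lstsq(A,hi[:,2],rcond=None)[0].round(3))
cv2.imwrite('pics/t9.png',cv2.resize(p['image'][180:270,465:565,::-1],(660,594),interpolation=cv2.INTER_CUBIC))
p=optics.capture('side');cv2.imwrite('pics/s25.png',cv2.resize(p['image'][140:200,305:385,::-1],(800,600),interpolation=cv2.INTER_CUBIC))"
```

```text
904 [-0.0008  0.024   0.0349  0.0494  0.0593  0.0659]
314 [ 0.4986 -0.4368  0.0534] (array([ 0.4781691 , -0.44277783]), (80.8, 79.7), -34.30466842651367)
slope [-0.155  0.094  0.171]
```

View pics/t9.png

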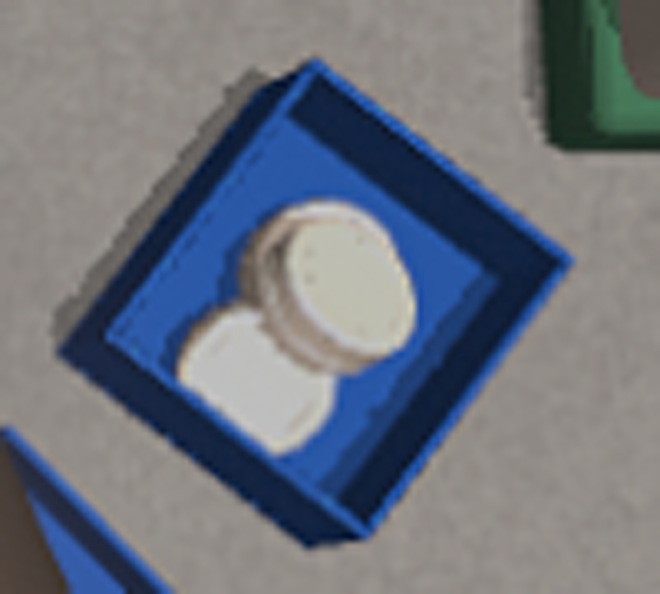

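View pics/s25.png

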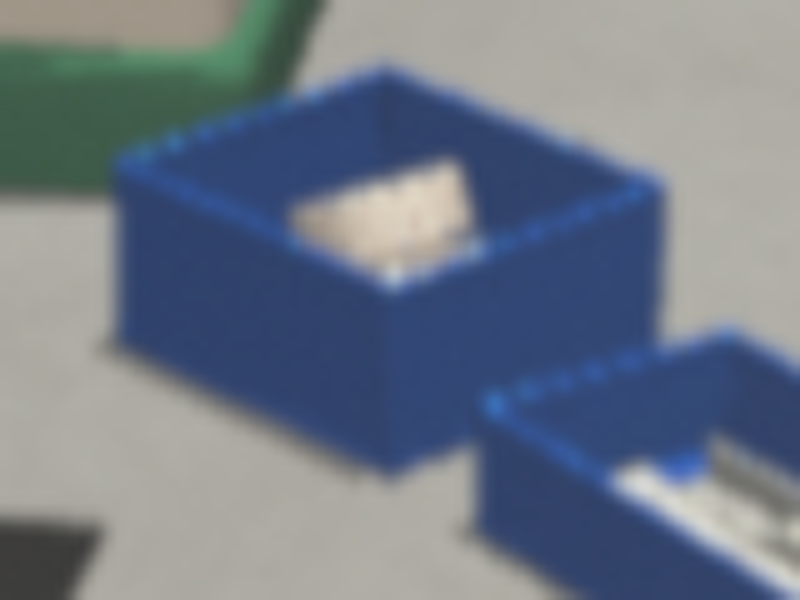

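```bash
python3 -c "
from bench import env,job
print(env.get_state()['t'],job.finish_job())"
```

```text
the job is handed in; nothing more can be done
125.45 None
```

The job is handed in at t ≈ 125 s of the 210 s allowed. All three jars are hung, the three caps are in the tub and both scoops are in the tray.

- **Jars:** I gripped each white jar lightly near its closed end and swung it mouth down with short jolts. Each went onto its own peg. The depth image puts the tops at about 0.138 m; less the roughly 3 mm the camera reads high, that is the expected 0.135 m with the rim on the plate.
- **Caps:** All three are inside the tub. They overlap rather than lie flat: the last one rests tilted on the others, its upper edge near the rim (0.056–0.06 m against 0.060 m). I left it that way because it was still and inside.
- **Scoops:** The last clear view of the tray showed both flat on its floor, side by side, heads at opposite ends. One had been knocked aside during the run, so I measured it again before picking it up. In the very last top picture the arm hid most of the tray, but the last side picture showed nothing wrong there.
- **Everything else:** The capped full jar and yellow jar still measured in place. The blue jar, beaker, timer, slide box and tube rack looked unmoved in the last pictures. The arm was clear of everything, and wrist force readings at the end of each move never went above about 3 N.

One thing drifted: the fast moves left the tool tilted by about 5°, so I dropped each scoop the last 3–4 cm. The first also had to stay above the nearby beaker.

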